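# Put the soy bottles and the ginger jar away in the sauce box

## Task

Put the sauces away for the night: first stand both tall amber bottles in the back row of the sauce box, and only then the low white jar in the front row, so that you never reach over anything already loaded. Set each one down gently and upright, without dropping it or knocking anything else on the counter, then bring the clear lid down and press it against its seal until the catch snaps over the bar and holds it shut.

Things in the scene. Friction and masses are not known exactly. Their poses are not given: they have to be found in the camera images.
- sauce_box: steel sauce box with a sloping clear lid, fixed to the counter. Origin: centre of its underside; x points from its front (robot's side, with catch and dial) to its back (hinge side), y along it, z up. Outside 192 mm (x) by 290 mm (y), walls 10 mm, floor top 6 mm above the counter; front wall 82 mm high, back wall 135 mm, side walls sloping between them
- back_row (a point): centre of the floor of the back row, 44 mm behind the box's centre, 6 mm above the counter; axes as the box's. The row is 84 mm deep (x) and 270 mm long (y). A low rail, 4 mm thick and 16 mm high, parts it from the front row. With the lid shut the 100 mm bottles have room only here
- front_row (a point): centre of the floor of the front row, 44 mm in front of the box's centre, 6 mm above the counter; axes as the box's. The row is 84 mm deep (x) and 270 mm long (y), between the front wall and the low rail
- lid (a joint): lid angle (rad): -0.008 pressed hard down, about 0.007 held by the catch, about 0.034 lying on the seal uncaught, 1.84 upright, 2.22 stop leaning back. Starts open at 1.98 to 2.18. Stiff damped hinge: it stays put within about 0.4 rad of upright; tipped farther forward it sinks shut by itself in about 3 s and rests on a springy seal
- lid_bar (a point): middle of the steel grip bar on the lid's free edge: round, 14 mm across, 180 mm long, parallel to the box's y, 213 mm from the hinge. Next to it the lid is a flat sheet 5 to 7 mm thick, 290 mm wide. The bar is up to 0.35 m above the counter when open; when shut it lies 111 mm in front of the box's centre, 85 mm up. Site x axis: from bar to hinge
- lid_press (a point): point on the lid's outer face, on its midline, 165 mm from the hinge, a good place to press it shut: takes about 10 to 15 N straight down. Shut, it lies 65 mm in front of the box's centre, 100 mm above the counter, on a slope of 0.27 rad. The spring catch, 28 mm wide, in the middle of the front wall, up to 128 mm high, then snaps over the bar by itself
- lid_hinge (a point): middle of the hinge line (parallel to the box's y) at the top of the back wall: 96 mm behind the box's centre, 135 mm above the counter
- bottle1_mid (a point): squat amber glass bottle with a black screw cap, 100 mm tall: round body 56 mm across up to 50 mm, a cone above it, then the cap, 34 mm across, from 74 to 100 mm above its foot; 0.2 to 0.37 kg. This point is its centre, 50 mm above its foot; z up its axis. Both bottles are alike and start upright on the counter
- bottle2_mid (a point): squat amber glass bottle with a black screw cap, 100 mm tall: round body 56 mm across up to 50 mm, a cone above it, then the cap, 34 mm across, from 74 to 100 mm above its foot; 0.2 to 0.37 kg. This point is its centre, 50 mm above its foot; z up its axis. Both bottles are alike and start upright on the counter
- jar_mid (a point): low white ceramic jar with a flat steel lid that stays on: a plain cylinder 64 mm across, 54 mm tall; 0.15 to 0.29 kg. This point is its centre, 27 mm above its foot; z up its axis. It starts upright on the counter
- bottle1: bottom centre: same bottle as bottle1_mid
- bottle2: bottom centre: same bottle as bottle2_mid
- jar: bottom centre: same jar as jar_mid
- tin1: bystander: low food tin with a green band, 83 mm across, 39 mm tall; origin under its centre
- tin2: bystander: low food tin with a green band, 83 mm across, 39 mm tall; origin under its centre
- cup1: bystander: blue ceramic tea cup, 72 mm across, 75 mm tall; origin under its centre
- cup2: bystander: blue ceramic tea cup, 72 mm across, 75 mm tall; origin under its centre
- bowl: bystander: black bowl, 120 mm across, 52 mm tall; origin under its centre
- dish: bystander: small white dish, 100 mm across, 18 mm tall; origin under its centre
- tub: bystander: empty clear open tub, 120 by 90 by 60 mm; origin under its centre
Things that resemble listed ones, but are neither listed nor needed, are in the scene too. Leave any red or turquoise look-alike of the bottle2 alone.

How it is judged:
By the outcome, as a careful person would: the job done as asked, in the order asked, and still so for the second after the job is handed in, with the robot touching nothing.
It also fails if it takes over 72 s, if anything falls off the work surface, if the arm or the gripper's body presses on something with over 40 N, if the wrist force passes 120 N, or if a joint passes its speed limit or range.

## Robot

A 7-joint arm with a two-finger parallel gripper is mounted at the origin on the work surface. World frame = base frame: x ahead of the robot, y to its left, z up, the work surface at z = 0. Lengths are in m, angles in rad, forces in N, time in s.
With the tool pointing down it reaches from about 0.4 to 0.925 m from the base axis. Payload 4.1 kg.
Tool frame: the origin (TCP) lies at the very end of the fingers, on their centre line; the grasp point (between the pads) lies 19 mm behind it (bot.grip_depth is the distance from the TCP to the grasp point, in m); x points along the fingers, y is the direction in which the jaws open and shut, and the axes are right-handed (so a half turn about x gives the same grasp; the last joint's range is limited). The gripper opens to 85 mm and grips with 20 to 120 N. Pads are 22 mm wide; open, the fingers measure 114 mm over their backs; the gripper's body (76 mm by 85 mm) begins 54 mm behind the grasp point. The pads swing forward as they close: fully open they stand 13 mm farther back than shut.
Start: joints at [1.087, 0.398, 0.045, 1.537, -0.019, 1.207, -0.051], TCP at [0.244, -0.602, 0.231] pointing down, gripper open.
Joint ranges: [-2.82, 2.82], [-0.49, 2.23], [-1.37, 1.46], [0, 2.46], [-1.36, 4.5], [0.23, 2], [-2.94, 2.94]. Speed limits (rad/s): [2.57, 2.57, 3.14, 3.14, 3.14, 3.14, 3.14].

## Interface

Orientations are given as a unit quaternion [x, y, z, w].
In Python, from workcell import bot gives the robot as it stands.
- The arm moves only by the tool send_rows, never from a script. Its argument "commands" is a list of rows, each a list of 3 entries, a list of its own where there are three numbers: the shift along the tool's x, y, z in units of 25 mm (1.0 is 25 mm), then the turn, a rotation vector about the tool's x, y, z in units of 10 degrees (1.0 is 10 degrees), then the finger opening in mm, from 0 to 85.4. A call has exactly 8 rows; each row shifts and turns the commanded pose from where the row before left it, along the tool's axes as they then stand; what a row does not reach is not made up. A row lasts 1/8 s, in which the tool goes at most 62.5 mm and 10.7 degrees, less where a joint would pass 70% of its speed; a pose out of reach is approached as far as the arm can. A call is refused whole if a number of a shift passes 1 or a number of a turn 1, either way. A call with a gripper value outside its range is refused whole. The fingers move at their own pace and stop on an object; the grip force is fixed at half the most. Time passes only in rows, so rows that do not move let the fingers close, or fill a call up. It gives the time, the measured TCP pose, the force and the opening at its end, in the units of the state.
- bot.read_state(): the state, without advancing time (a new reading comes with each control period).
- bot.camera(name): name is "scene" or "top"; returns a dict with "color" (420x560x3 uint8, red, green, blue), "vfov" (degrees; the focal length in pixels is half the picture's height over the tangent of half this angle, whatever the lens; pixels are square), "cx", "cy" (the principal point, pixels), "distortion" ([k1, k2, p1, p2, k3] as OpenCV has them; the pictures are not rectified), "world_from_camera" (4x4, takes a point from camera to world coordinates). Camera axes: x right, y up, looking along -z (the intrinsics and any distortion apply to the point x, -y, -z); pixel columns grow to the right and rows downward; lengths in m; the calibration is good to about 2 mm. A picture is of the moment at which its call begins. There is no depth.
- bot.job_done(): hands the job in, once; it reports no verdict.
Trained networks look in the newest picture that a camera, given by its name, has taken for a name from the list of things; names that differ only in an ending like _2 or _b are one class to them, and where a whole thing is asked for, a point or a joint stands for the part that bears it (a point fixed in the world has none). Each returns a list of dicts, best first, with "score" (0 to 1); they miss things now and then, are a little off and sometimes report something else, mostly with a low value. They report only what shows in the picture. A call takes as long as a camera call. They do not tell look-alikes from the thing itself.
- bot.look_for(camera, query): "at" ([x, y, z] in m, in the coordinates of the camera as it stood for that picture, good to about 4 mm: the middle of the surface that is visible of it).
- bot.silhouettes(camera, query): "pixels" (420x560 bool, what is visible of it).
- bot.mark_of(camera, query): "at" ([x, y, z] in m, in the coordinates of the camera as it stood for that picture, good to about 4 mm: a listed point, or the origin of a listed thing).
The state is a dict: "time_s": time; "qpos": joint angles; "joint_vel": joint speeds; "joint_efforts": joint torques, N m; "position": TCP position; "tool_rot": TCP orientation; "ft_force": force on the tool from outside, world axes, zero at the start; "moment": the same for the moment, N m; "opening": finger opening in m.
Only numpy, scipy, OpenCV 4.12 (cv2) and the standard library are available. Lean on these libraries where they do the work, as an engineer would, in place of code of your own. Each camera call takes 0.05 s, during which the arm holds its last target.

## Working session

There is one attempt and no reset: what is moved stays moved. The work goes in short steps, Python scripts to look and compute and a tool call to move; the robot and the scene stay as the last step left them, time stands still between calls to the robot, and variables do not carry over. Pictures are saved under pics/ and viewed, and the job is handed in when it is done.

Besides the shell and the picture viewer there is one more tool, called after ">>>" as name(argument=value, ...), one argument or row to a line, values as JSON. send_rows: Moves the arm, as the interface text tells. Its arguments: {"type":"object","properties":{"commands":{"type":"array","items":{"type":"array"}}},"required":["commands"]}

```bash
mkdir -p pics; ls; cat > h.py <<'E'
import numpy as np, cv2
from workcell import bot
def snap(n,f):
    c=bot.camera(n); cv2.imwrite('pics/'+f,cv2.cvtColor(c['color'],cv2.COLOR_RGB2BGR)); return c
def w(c,p):
    return (c['world_from_camera']@np.r_[p,1])[:3]
def pix(c,P):
    f=210/np.tan(np.radians(c['vfov'])/2)
    T=np.linalg.inv(c['world_from_camera']); q=(T@np.r_[P,1])[:3]; q=np.array([q[0],-q[1],-q[2]])
    K=np.array([[f,0,c['cx']],[0,f,c['cy']],[0,0,1]])
    return cv2.projectPoints(q.reshape(1,1,3),np.zeros(3),np.zeros(3),K,np.array(c['distortion'],float))[0].ravel()
E
python3 - <<'E'
from h import *
np.set_printoptions(precision=3,suppress=True)
s=bot.read_state(); print(s)
for n in ['scene','top']:
    c=snap(n,n+'0.png'); print(n,c['vfov'],c['distortion'],c['world_from_camera'])
    for q in ['sauce_box','back_row','lid_bar','lid_hinge','bottle1','jar','tin1','cup1','bowl','dish','tub']:
        for d in bot.mark_of(n,q): print(q,round(d['score'],2),w(c,d['at']),pix(c,w(c,d['at'])))
E
```

```text
pics
{'time_s': 0.0, 'qpos': array([ 1.087,  0.399,  0.045,  1.538, -0.019,  1.207, -0.051]), 'joint_vel': array([ 0.   , -0.   ,  0.   , -0.001, -0.   ,  0.001,  0.   ]), 'joint_efforts': array([ -0.   , -47.512,   1.364, -25.422,   0.011,   0.01 ,   0.   ]), 'position': array([ 0.244, -0.602,  0.23 ]), 'tool_rot': array([-0.694, -0.136,  0.694, -0.135]), 'ft_force': array([ 0.144,  0.361, -0.038]), 'moment': array([-0.002, -0.054, -0.011]), 'opening': 0.08537115596715042}
scene 46.317233688198606 [-0.052  0.     0.     0.     0.   ] [[-0.338 -0.571  0.748  1.551]
 [ 0.941 -0.2    0.273  0.349]
 [-0.006  0.796  0.605  0.901]
 [ 0.     0.     0.     1.   ]]
sauce_box 0.7 [ 0.492 -0.038  0.004] [281.638 215.998]
sauce_box 0.17 [ 0.533 -0.321  0.051] [187.644 192.13 ]
back_row 0.3 [0.581 0.297 0.003] [390.324 262.683]
back_row 0.17 [ 0.735 -0.012  0.001] [258.976 274.866]
lid_bar 0.56 [ 0.639 -0.024  0.334] [264.741 142.461]
lid_hinge 0.87 [ 0.583 -0.027  0.138] [273.788 197.27 ]
lid_hinge 0.52 [ 0.532 -0.322  0.048] [187.416 192.758]
bottle1 0.95 [ 0.631  0.194 -0.001] [347.395 267.19
[... 1390 characters left out ...]

bottle1 0.59 [ 0.521  0.196 -0.002] [207.905 228.597]
jar 0.78 [0.389 0.331 0.001] [162.031 272.681]
tin1 0.95 [ 0.495 -0.469 -0.001] [427.28  233.357]
tin1 0.83 [ 0.471  0.48  -0.001] [113.963 246.272]
cup1 0.63 [0.743 0.309 0.001] [172.637 158.978]
cup1 0.59 [ 0.415 -0.328  0.001] [382.719 260.482]
bowl 0.76 [ 0.614 -0.498  0.   ] [433.692 194.827]
bowl 0.4 [0.739 0.304 0.001] [174.187 159.998]
bowl 0.2 [ 0.641 -0.023  0.339] [279.894 153.999]
dish 0.79 [ 0.736 -0.006 -0.003] [273.379 159.807]
dish 0.74 [0.58  0.303 0.002] [172.996 209.677]
dish 0.51 [ 0.594  0.499 -0.   ] [109.67  206.565]
tub 0.58 [ 0.592  0.499 -0.   ] [109.755 207.119]
tub 0.43 [ 0.497 -0.465  0.001] [426.185 232.462]
```

View pics/scene0.png

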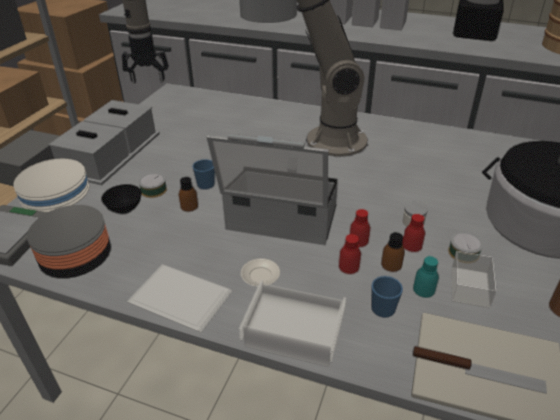

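View pics/top0.png

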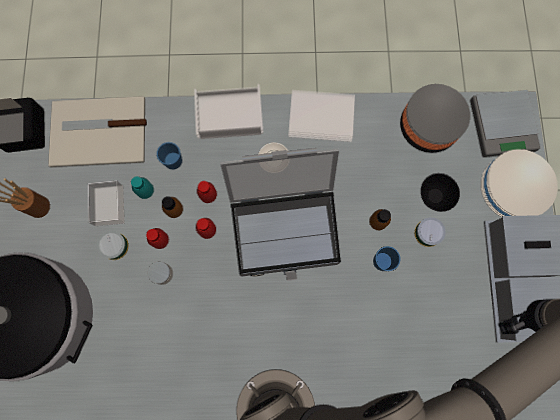

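The amber bottles are at about (382,219) and (171,207) in the top picture. The jar is at (160,272), and red or turquoise look-alikes surround the left bottle. Next I need the box yaw and finer positions.

```bash
cat > o.py <<'E'
from h import *
import sys
np.set_printoptions(precision=3,suppress=True)
x0,y0,yaw=map(float,sys.argv[1:4]); tag=sys.argv[4]
R=np.array([[np.cos(yaw),-np.sin(yaw)],[np.sin(yaw),np.cos(yaw)]])
def B(x,y,z): return np.r_[np.array([x0,y0])+R@[x,y],z]
for n,cr in [('top',(215,140,360,290)),('scene',(200,120,350,245))]:
    c=bot.camera(n); im=cv2.cvtColor(c['color'],cv2.COLOR_RGB2BGR)
    a,b,e,f=cr; k=5
    g=cv2.resize(im[b:f,a:e],None,fx=k,fy=k,interpolation=cv2.INTER_CUBIC)
    def L(P,Q,col):
        p,q=[tuple(int(v) for v in (pix(c,X)-[a,b]+.5)*k) for X in(P,Q)]; cv2.line(g,p,q,col,1)
    for s in(-1,1):
        L(B(-.096,s*.145,.082),B(.096,s*.145,.135),(0,255,0))
        L(B(-.096,s*.145,0),B(-.096,s*.145,.082),(0,255,0))
        L(B(.096,s*.145,0),B(.096,s*.145,.135),(0,255,0))
    for x,z in[(-.096,.082),(.096,.135),(-.096,0),(.096,0)]: L(B(x,-.145,z),B(x,.145,z),(0,0,255))
    cv2.imwrite(f'pics/ov_{n}_{tag}.png',g)
E
python3 o.py 0.488 -0.041 0.128 a
python3 - <<'E'
from h import *
np.set_printoptions(precision=4,suppress=True)
for n in ['scene','top']*2:
    c=bot.camera(n)
    for q in ['bottle1_mid','jar_mid','lid_hinge','lid_bar','lid_press','front_row']:
        for d in bot.mark_of(n,q): print(n,q,round(d['score'],2),w(c,d['at']))
E
```

```text
scene bottle1_mid 0.82 [ 0.534  -0.3203  0.0483]
scene bottle1_mid 0.57 [ 0.6075 -0.5029  0.0025]
scene bottle1_mid 0.51 [ 0.4721  0.4752 -0.0005]
scene bottle1_mid 0.39 [ 0.7392 -0.0096 -0.0016]
scene jar_mid 0.77 [0.3889 0.3281 0.0283]
scene lid_hinge 0.55 [ 0.5826 -0.0312  0.1369]
scene lid_bar 0.92 [ 0.6375 -0.0266  0.3357]
scene lid_bar 0.44 [ 0.6088 -0.4986  0.0035]
scene lid_press 0.58 [ 0.6305 -0.0242  0.2945]
scene lid_press 0.21 [0.4685 0.4727 0.0002]
top bottle1_mid 0.55 [ 0.5374 -0.3186  0.0465]
top lid_hinge 0.58 [ 0.5837 -0.0299  0.1378]
top lid_hinge 0.56 [0.3866 0.3299 0.0292]
top lid_hinge 0.32 [ 0.7366 -0.0058 -0.0023]
top lid_bar 0.91 [ 0.6424 -0.0217  0.3414]
top lid_bar 0.66 [ 0.5359 -0.3201  0.0493]
top lid_press 0.68 [ 0.6291 -0.0238  0.2949]
top front_row 0.88 [ 0.4446 -0.0397  0.0088]
top front_row 0.2 [0.5849 0.3041 0.0031]
scene bottle1_mid 0.58 [ 0.5325 -0.3194  0.0525]
scene jar_mid 0.92 [0.3884 0.3272 0.0285]
scene lid_hinge 0.82 [ 0.5833 -0.0296  0.1342]
scene lid_bar 0.69 [ 0.6381 -0.0248  0.3344]
scene lid_bar 0.44 [ 0.5395 -0.3223 -0.0009]
scene lid_press 0.91 [ 0.6299 -0.0284  0.2933]
scene lid_press 0.18 [ 0.3858  0.3282 -0.0035]
scene lid_press 0.16 [ 0.7401 -0.011   0.0006]
top bottle1_mid 0.63 [ 0.5339 -0.3205  0.0476]
top jar_mid 0.62 [0.3871 0.331  0.026 ]
top jar_mid 0.47 [ 0.4935 -0.4706 -0.0035]
top lid_hinge 0.85 [ 0.5818 -0.0275  0.1406]
top lid_hinge 0.56 [ 0.7351 -0.0062 -0.002 ]
top lid_bar 0.92 [ 0.6409 -0.0195  0.3388]
top lid_bar 0.52 [ 0.4693  0.4818 -0.0003]
top lid_press 0.95 [ 0.6302 -0.0224  0.2915]
top front_row 0.6 [ 0.4444 -0.0425  0.0074]
```

View pics/ov_top_a.png

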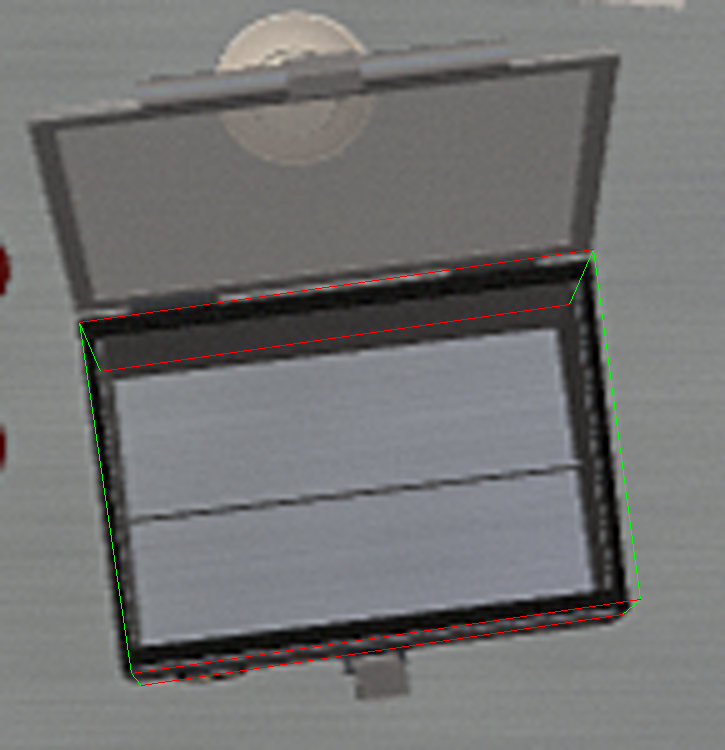

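View pics/ov_scene_a.png

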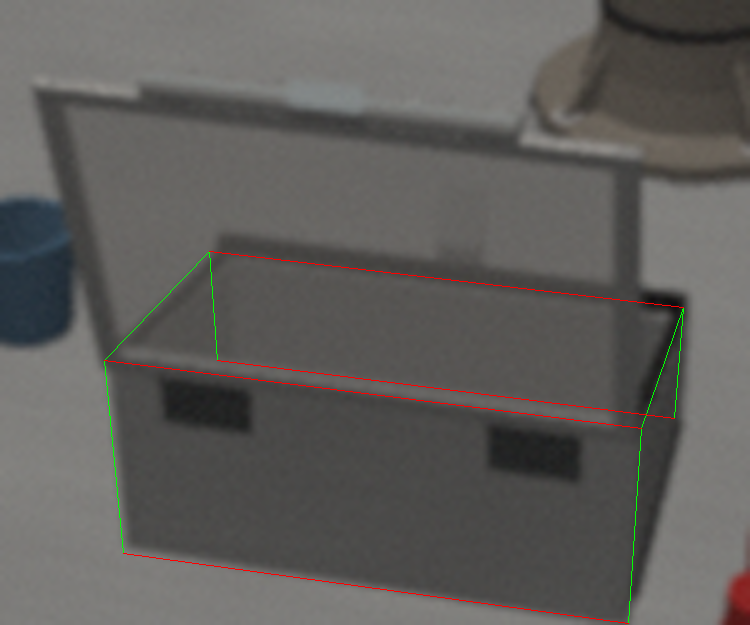

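```bash
cat > d.py <<'E'
from h import *
import sys
from scipy.spatial.transform import Rotation as Ro
np.set_printoptions(precision=3,suppress=True)
YAW=.122
uy=np.array([-np.sin(YAW),np.cos(YAW),0]); 
def go(t,s=None,R=None):
    s=s or bot.read_state(); A=Ro.from_quat(s['tool_rot']).as_matrix()
    return A.T@(np.array(t)-s['position'])/.025
def turn(yaw=YAW):
    s=bot.read_state(); A=Ro.from_quat(s['tool_rot']); best=[]
    for sg in(1,-1):
        x=np.array([0,0,-1.]); y=sg*np.array([-np.sin(yaw),np.cos(yaw),0]); T=Ro.from_matrix(np.c_[x,y,np.cross(x,y)])
        best.append(np.degrees((A.inv()*T).as_rotvec())/10)
    return best
if __name__=='__main__':
    s=bot.read_state(); print('t',s['time_s'],'pos',s['position'],'q',s['qpos'],'F',s['ft_force'],'op',s['opening'])
    print(Ro.from_quat(s['tool_rot']).as_matrix()); print('turn',turn())
    if len(sys.argv)>3:
        t=list(map(float,sys.argv[1:4])); print('shift',go(t))
E
python3 d.py .536 -.320 .231
```

```text
t 2.7 pos [ 0.244 -0.602  0.231] q [ 1.087  0.398  0.045  1.537 -0.019  1.207 -0.051] F [-0.397 -0.741 -0.197] op 0.08522195651331549
[[ 0.     0.375 -0.927]
 [-0.    -0.927 -0.375]
 [-1.     0.    -0.   ]]
turn [array([-16.494,   0.001,  -0.   ]), array([ 1.506, -0.   , -0.001])]
shift [  0.014  -6.088 -15.066]
```

>>> send_rows(
  commands=[
    [[0,0,0],[0.75,0,0],60],
    [[0,0,0],[0.75,0,0],60],
    [[0,-0.5,-0.7],[0,0,0],60],
    [[0,-0.75,-1],[0,0,0],60],
    [[0,-0.75,-1],[0,0,0],60],
    [[0,-0.75,-1],[0,0,0],60],
    [[0,-0.75,-1],[0,0,0],60],
    [[0,-0.75,-1],[0,0,0],60],
  ],
)

```text
time_s: 3.7
position: [0.3745, -0.4771, 0.2315]
tool_rot: [0.706, 0.045, -0.705, 0.045]
ft_force: [-0.4, -0.0, 0.4]
opening: 0.0599
```

>>> send_rows(
  commands=[
    [[0,-0.75,-1],[0,0,0],50],
    [[0,-0.75,-1],[0,0,0],50],
    [[0,-0.75,-1],[0,0,0],50],
    [[0,-0.75,-1],[0,0,0],50],
    [[0,-0.75,-1],[0,0,0],50],
    [[0,-0.75,-1],[0,0,0],50],
    [[0,-0.75,-0.5],[0,0,0],50],
    [[0,0,0],[0,0,0],50],
  ],
)

```text
time_s: 4.7
position: [0.5195, -0.3254, 0.2314]
tool_rot: [0.706, 0.047, -0.705, 0.046]
ft_force: [0.4, -0.7, 0.2]
opening: 0.0501
```

```bash
python3 d.py .5355 -.320 .078
```

```text
t 4.7 pos [ 0.519 -0.325  0.231] q [ 0.546  0.333 -0.071  1.628  0.023  1.182 -0.97 ] F [ 0.384 -0.698  0.189] op 0.05014691711742802
[[ 0.001  0.13  -0.991]
 [ 0.002 -0.991 -0.13 ]
 [-1.    -0.001 -0.001]]
turn [array([-17.949,  -0.013,  -0.009]), array([ 0.051, -0.006,  0.008])]
shift [ 6.137 -0.122 -0.657]
```

>>> send_rows(
  commands=[
    [[0.6,-0.1,-0.65],[0,0,0],60],
    [[1,0,0],[0,0,0],60],
    [[1,0,0],[0,0,0],60],
    [[1,0,0],[0,0,0],60],
    [[1,0,0],[0,0,0],60],
    [[0.7,0,0],[0,0,0],60],
    [[0.4,0,0],[0,0,0],60],
    [[0,0,0],[0,0,0],60],
  ],
)

```text
time_s: 5.7
position: [0.5332, -0.3249, 0.0882]
tool_rot: [-0.705, -0.044, 0.706, -0.043]
ft_force: [-0.3, 0.3, 0.3]
opening: 0.0603
```

```bash
python3 d.py .5355 -.320 .078; python3 - <<'E'
from h import *
for n,(a,b,e,f) in [('top',(340,180,420,260)),('scene',(150,150,230,230))]:
    c=bot.camera(n); im=c['color'][b:f,a:e,::-1]; cv2.imwrite(f'pics/g1_{n}.png',cv2.resize(im,None,fx=6,fy=6,interpolation=2))
E
```

```text
t 5.7 pos [ 0.533 -0.325  0.088] q [ 0.532  0.49  -0.071  1.738  0.042  0.916 -1.004] F [-0.279  0.298  0.307] op 0.06031444665547525
[[-0.001  0.123 -0.992]
 [ 0.    -0.992 -0.123]
 [-1.    -0.     0.001]]
turn [array([-17.995,  -0.004,   0.007]), array([0.005, 0.004, 0.002])]
shift [ 0.407 -0.184 -0.117]
```

View pics/g1_scene.png

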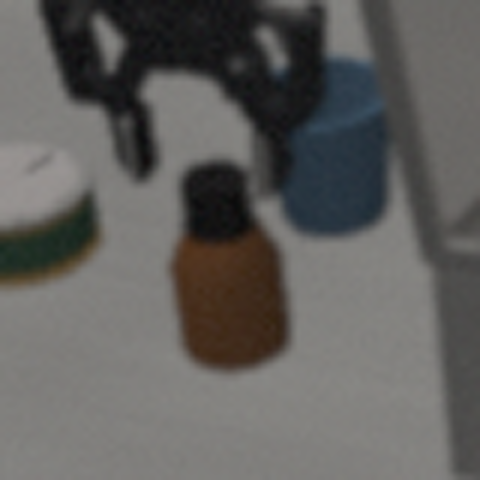

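>>> send_rows(
  commands=[
    [[0.3,-0.18,-0.1],[0,0,0],60],
    [[0.3,0,0],[0,0,0],60],
    [[0,0,0],[0,0,0],60],
    [[0,0,0],[0,0,0],20],
    [[0,0,0],[0,0,0],20],
    [[0,0,0],[0,0,0],20],
    [[0,0,0],[0,0,0],20],
    [[0,0,0],[0,0,0],20],
  ],
)

```text
time_s: 6.8
position: [0.5357, -0.3206, 0.0743]
tool_rot: [0.706, 0.043, -0.705, 0.044]
ft_force: [0.6, -1.0, 2.5]
opening: 0.0322
```

```bash
python3 d.py .5402 -.1031 .24; python3 - <<'E'
from h import *
for n,(a,b,e,f) in [('top',(340,180,420,260)),('scene',(150,150,230,230))]:
    c=bot.camera(n); im=c['color'][b:f,a:e,::-1]; cv2.imwrite(f'pics/g2_{n}.png',cv2.resize(im,None,fx=6,fy=6,interpolation=2))
E
```

```text
t 6.8 pos [ 0.536 -0.321  0.074] q [ 0.524  0.505 -0.071  1.749  0.045  0.887 -1.014] F [ 0.605 -0.966  2.515] op 0.032185252913284106
[[ 0.001  0.123 -0.992]
 [-0.001 -0.992 -0.123]
 [-1.     0.001 -0.001]]
turn [array([-17.995,   0.01 ,  -0.008]), array([ 0.005, -0.005, -0.006])]
shift [-6.637 -8.607 -1.252]
```

View pics/g2_scene.png

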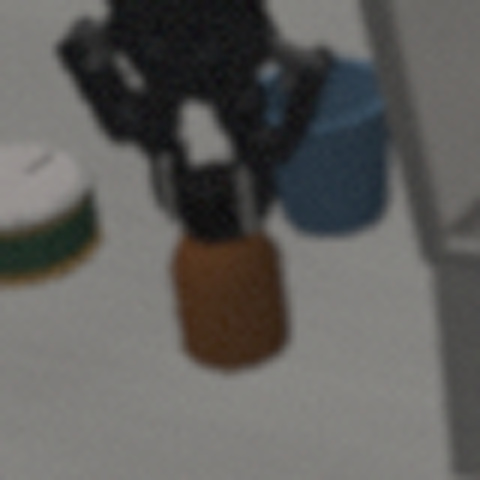

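>>> send_rows(
  commands=[
    [[-0.4,0,0],[0,0,0],20],
    [[-1,0,0],[0,0,0],20],
    [[-1,0,0],[0,0,0],20],
    [[-1,0,0],[0,0,0],20],
    [[-1,-0.3,0],[0,0,0],20],
    [[-1,-0.7,0],[0,0,0],20],
    [[-1,-1,-0.2],[0,0,0],20],
    [[-0.3,-1,-0.2],[0,0,0],20],
  ],
)

```text
time_s: 7.9
position: [0.5361, -0.2433, 0.2427]
tool_rot: [0.706, 0.043, -0.705, 0.043]
ft_force: [-0.2, 0.7, -3.0]
opening: 0.0318
```

>>> send_rows(
  commands=[
    [[0,-1,-0.2],[0,0,0],20],
    [[0,-1,-0.2],[0,0,0],20],
    [[0,-1,-0.2],[0,0,0],20],
    [[0,-1,-0.2],[0,0,0],20],
    [[0,-1,0],[0,0,0],20],
    [[0,-0.6,0],[0,0,0],20],
    [[0,0,0],[0,0,0],20],
    [[0,0,0],[0,0,0],20],
  ],
)

```text
time_s: 8.9
position: [0.5385, -0.1045, 0.2412]
tool_rot: [-0.706, -0.043, 0.706, -0.043]
ft_force: [0.6, 0.4, -3.7]
opening: 0.0322
```

```bash
python3 d.py .5402 -.1031 .085;  python3 - <<'E'
from h import *
for n,(a,b,e,f) in [('top',(215,140,360,290)),('scene',(180,100,350,245))]:
    c=bot.camera(n); im=c['color'][b:f,a:e,::-1]; cv2.imwrite(f'pics/g3_{n}.png',cv2.resize(im,None,fx=4,fy=4,interpolation=2))
E
```

```text
t 8.9 pos [ 0.538 -0.104  0.241] q [ 0.269  0.214 -0.183  1.764  0.043  1.168 -1.376] F [ 0.604  0.37  -3.734] op 0.03224864574018425
[[-0.     0.121 -0.993]
 [-0.001 -0.993 -0.121]
 [-1.     0.001  0.   ]]
turn [array([17.997, -0.009, -0.004]), array([-0.003,  0.003, -0.006])]
shift [ 6.248 -0.052 -0.078]
```

View pics/g3_scene.png

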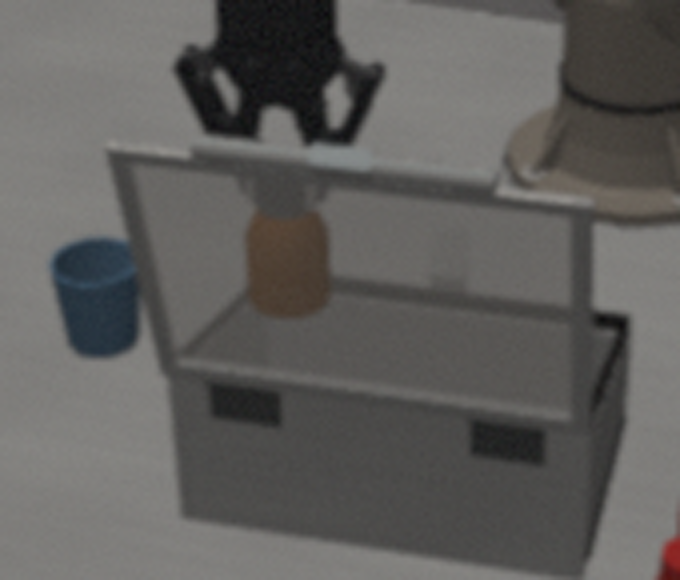

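View pics/g3_top.png

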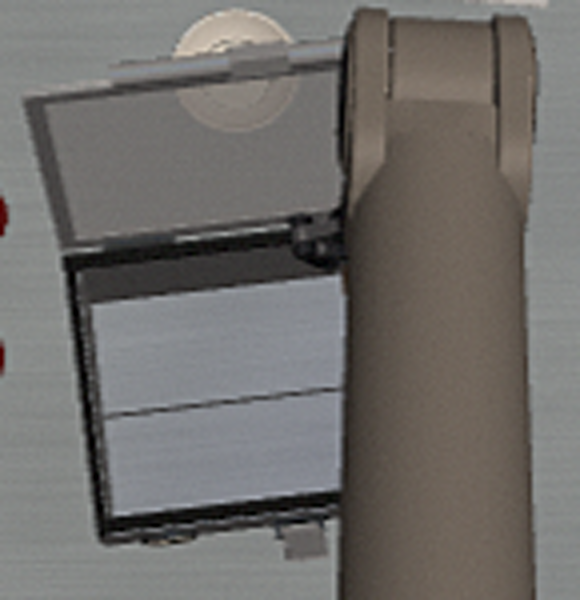

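>>> send_rows(
  commands=[
    [[0.5,0,-0.05],[0,0,0],20],
    [[0.8,0,0],[0,0,0],20],
    [[0.8,0,0],[0,0,0],20],
    [[0.8,0,0],[0,0,0],20],
    [[0.6,0,0],[0,0,0],20],
    [[0.3,0,0],[0,0,0],20],
    [[0,0,0],[0,0,0],20],
    [[0,0,0],[0,0,0],20],
  ],
)

```text
time_s: 10.0
position: [0.5406, -0.103, 0.147]
tool_rot: [0.706, 0.043, -0.705, 0.044]
ft_force: [-0.0, 0.5, -2.6]
opening: 0.0325
```

```bash
python3 d.py .5402 -.1031 .081;  python3 - <<'E'
from h import *
for n,(a,b,e,f) in [('top',(215,100,360,290)),('scene',(180,60,350,245))]:
    c=bot.camera(n); im=c['color'][b:f,a:e,::-1]; cv2.imwrite(f'pics/g4_{n}.png',cv2.resize(im,None,fx=3,fy=3,interpolation=2))
E
```

```text
t 10.0 pos [ 0.541 -0.103  0.147] q [ 0.261  0.306 -0.182  1.869  0.066  0.971 -1.397] F [-0.008  0.453 -2.649] op 0.0324660777429091
[[ 0.002  0.123 -0.992]
 [-0.    -0.992 -0.123]
 [-1.     0.001 -0.002]]
turn [array([-17.994,   0.005,  -0.014]), array([ 0.006, -0.009, -0.003])]
shift [2.641 0.002 0.021]
```

View pics/g4_scene.png

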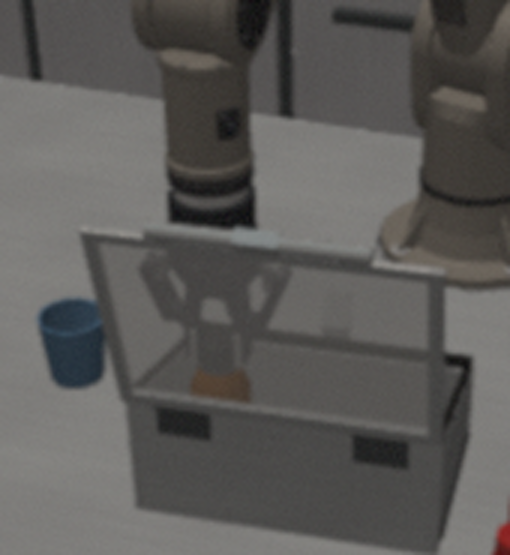

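View pics/g4_top.png

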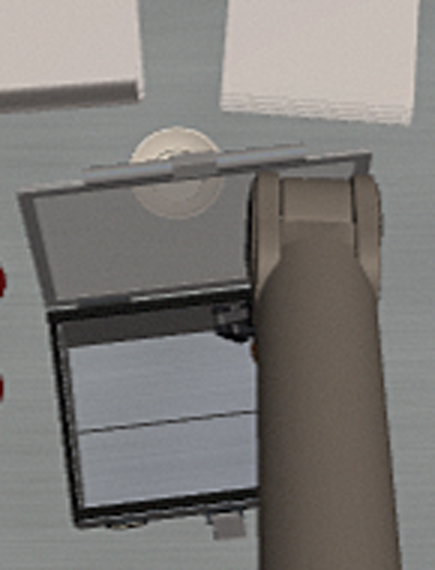

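>>> send_rows(
  commands=[
    [[0.6,0,0],[0,0,0],20],
    [[0.7,0,0],[0,0,0],20],
    [[0.6,0,0],[0,0,0],20],
    [[0.3,0,0],[0,0,0],20],
    [[0.15,0,0],[0,0,0],20],
    [[0.1,0,0],[0,0,0],20],
    [[0,0,0],[0,0,0],20],
    [[0,0,0],[0,0,0],20],
  ],
)

```text
time_s: 11.1
position: [0.5403, -0.1029, 0.0855]
tool_rot: [0.706, 0.043, -0.705, 0.044]
ft_force: [-0.8, -0.4, -3.9]
opening: 0.0324
```

>>> send_rows(
  commands=[
    [[0.06,0,0],[0,0,0],20],
    [[0.06,0,0],[0,0,0],20],
    [[0.04,0,0],[0,0,0],20],
    [[0.03,0,0],[0,0,0],20],
    [[0,0,0],[0,0,0],20],
    [[0,0,0],[0,0,0],20],
    [[0,0,0],[0,0,0],20],
    [[0,0,0],[0,0,0],20],
  ],
)

```text
time_s: 12.1
position: [0.5399, -0.1029, 0.0803]
tool_rot: [0.706, 0.043, -0.706, 0.044]
ft_force: [0.7, -1.1, -2.8]
opening: 0.0324
```

>>> send_rows(
  commands=[
    [[0.03,0,0],[0,0,0],20],
    [[0.02,0,0],[0,0,0],20],
    [[0,0,0],[0,0,0],20],
    [[0,0,0],[0,0,0],20],
    [[0,0,0],[0,0,0],20],
    [[0,0,0],[0,0,0],20],
    [[0,0,0],[0,0,0],20],
    [[0,0,0],[0,0,0],20],
  ],
)

```text
time_s: 13.1
position: [0.5402, -0.1029, 0.0802]
tool_rot: [0.706, 0.043, -0.706, 0.044]
ft_force: [-3.3, 0.2, 6.8]
opening: 0.0322
```

>>> send_rows(
  commands=[
    [[0,0,0],[0,0,0],38],
    [[0,0,0],[0,0,0],50],
    [[0,0,0],[0,0,0],56],
    [[0,0,0],[0,0,0],56],
    [[-0.3,0,0],[0,0,0],56],
    [[-0.7,0,0],[0,0,0],56],
    [[-1,0,0],[0,0,0],56],
    [[-1,0,0],[0,0,0],56],
  ],
)

```text
time_s: 14.1
position: [0.5404, -0.1029, 0.1562]
tool_rot: [0.706, 0.043, -0.705, 0.044]
ft_force: [0.5, -1.0, -0.3]
opening: 0.0562
```

>>> send_rows(
  commands=[
    [[-1,0,0],[0,0,0],60],
    [[-1,0,0],[0,0,0],60],
    [[-1,0,0],[0,0,0],60],
    [[-0.5,-1,0],[0,0,0],60],
    [[0,-1,0],[0,0,0],60],
    [[0,-1,0],[0,0,0],60],
    [[0,-1,0],[0,0,0],60],
    [[0,-1,0],[0,0,0],60],
  ],
)

```text
time_s: 15.1
position: [0.5247, 0.0221, 0.2431]
tool_rot: [0.706, 0.043, -0.705, 0.044]
ft_force: [0.3, 0.9, 0.6]
opening: 0.0602
```

```bash
python3 d.py .585 .299 .24;  python3 - <<'E'
from h import *
for n,(a,b,e,f) in [('top',(215,100,360,290)),('scene',(180,60,350,245))]:
    c=bot.camera(n); im=c['color'][b:f,a:e,::-1]; cv2.imwrite(f'pics/g5_{n}.png',cv2.resize(im,None,fx=3,fy=3,interpolation=2))
    for d in bot.mark_of(n,'bottle1'): print(n,round(d['score'],2),w(c,d['at']))
E
```

```text
t 15.1 pos [0.525 0.022 0.243] q [ 0.115  0.173 -0.27   1.813  0.051  1.161 -1.619] F [0.279 0.858 0.597] op 0.06017548319378515
[[ 0.002  0.123 -0.992]
 [-0.    -0.992 -0.123]
 [-1.     0.    -0.002]]
turn [array([-17.994,   0.004,  -0.018]), array([ 0.006, -0.012, -0.002])]
shift [  0.128 -10.698  -3.754]
top 0.88 [ 0.51754888  0.19683143 -0.00247409]
top 0.85 [ 6.43957611e-01  3.92736022e-01 -1.92689742e-04]
top 0.84 [ 0.53925549 -0.1039768   0.00850974]
top 0.68 [0.48647109 0.34107299 0.00316258]
top 0.67 [0.578082   0.30302937 0.00188823]
top 0.54 [ 0.62655602  0.19650081 -0.00219901]
top 0.53 [0.59585797 0.49975856 0.00223448]
top 0.19 [ 0.41145337 -0.32886163  0.00244099]
scene 0.94 [6.30569668e-01 1.91402232e-01 7.40502363e-05]
scene 0.84 [ 0.52230801  0.19497884 -0.00208716]
scene 0.77 [ 6.47069639e-01  3.91690304e-01 -5.65869377e-04]
scene 0.71 [ 0.49171804  0.33859942 -0.00226528]
scene 0.59 [0.5829266  0.2945786  0.00136457]
scene 0.5 [ 4.90401359e-01 -3.43197344e-02  4.32961701e-04]
```

View pics/g5_scene.png

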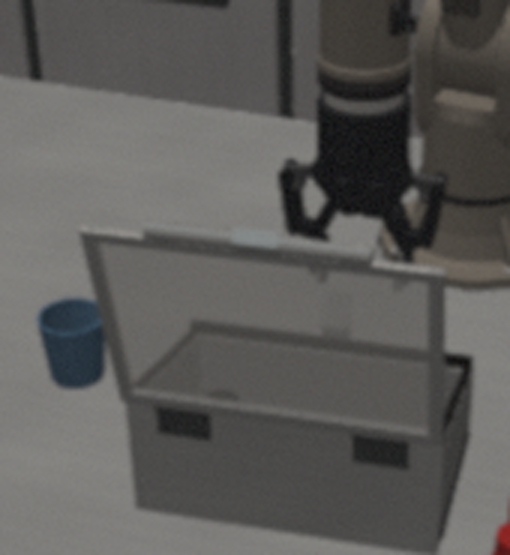

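View pics/g5_top.png

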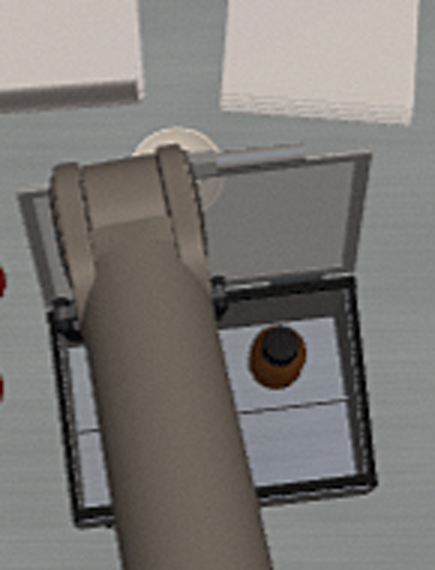

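>>> send_rows(
  commands=[
    [[0,-1,0],[0,0,0],60],
    [[0,-1,0],[0,0,0],60],
    [[0,-1,0],[0,0,0],60],
    [[0,-1,0],[0,0,0],60],
    [[0,-1,0],[0,0,0],60],
    [[0,-1,0],[0,0,0],60],
    [[0,-1,0],[0,0,0],60],
    [[0,-1,-0.9],[0,0,0],60],
  ],
)

```text
time_s: 16.3
position: [0.5226, 0.2214, 0.2422]
tool_rot: [0.706, 0.042, -0.706, 0.043]
ft_force: [1.1, -0.3, 0.4]
opening: 0.0602
```

>>> send_rows(
  commands=[
    [[0,-1,-1],[0,0,0],60],
    [[0.5,-1,-1],[0,0,0],60],
    [[1,-0.7,-0.7],[0,0,0],60],
    [[1,0,0],[0,0,0],60],
    [[1,0,0],[0,0,0],60],
    [[1,0,0],[0,0,0],60],
    [[0.9,0,0],[0,0,0],60],
    [[0.7,0,0],[0,0,0],60],
  ],
)

```text
time_s: 17.3
position: [0.582, 0.2957, 0.0881]
tool_rot: [-0.706, -0.042, 0.706, -0.043]
ft_force: [-0.4, 0.6, 0.2]
opening: 0.0605
```

```bash
python3 d.py .5825 .298 .073;  python3 - <<'E'
from h import *
for n,(a,b,e,f) in [('top',(130,160,220,250)),('scene',(340,190,450,300))]:
    c=bot.camera(n); im=c['color'][b:f,a:e,::-1]; cv2.imwrite(f'pics/g6_{n}.png',cv2.resize(im,None,fx=5,fy=5,interpolation=2))
    for d in bot.mark_of(n,'bottle1'): print(n,round(d['score'],2),w(c,d['at']))
E
```

```text
t 17.3 pos [0.582 0.296 0.088] q [-0.266  0.556 -0.373  1.658  0.237  0.973 -2.172] F [-0.426  0.609  0.18 ] op 0.06053231423349488
[[ 0.     0.121 -0.993]
 [-0.002 -0.993 -0.121]
 [-1.     0.002  0.   ]]
turn [array([17.993, -0.014, -0.001]), array([-0.007,  0.001, -0.009])]
shift [ 0.602 -0.088 -0.031]
top 0.82 [0.48788363 0.34444976 0.00305227]
top 0.64 [0.62624309 0.19760588 0.00069769]
top 0.54 [ 0.53981965 -0.10408642  0.00965852]
top 0.51 [ 0.51735651  0.1956344  -0.001693  ]
top 0.35 [ 0.48952796 -0.03413101  0.00108554]
scene 0.95 [ 0.48754722  0.34039258 -0.00254609]
scene 0.85 [ 0.52309208  0.19324912 -0.00095433]
scene 0.66 [0.58144343 0.29352612 0.00317635]
scene 0.64 [0.64690248 0.39259731 0.0010495 ]
scene 0.56 [0.62491734 0.18981259 0.00265363]
scene 0.48 [ 0.4711817   0.47585705 -0.00059752]
```

View pics/g6_scene.png

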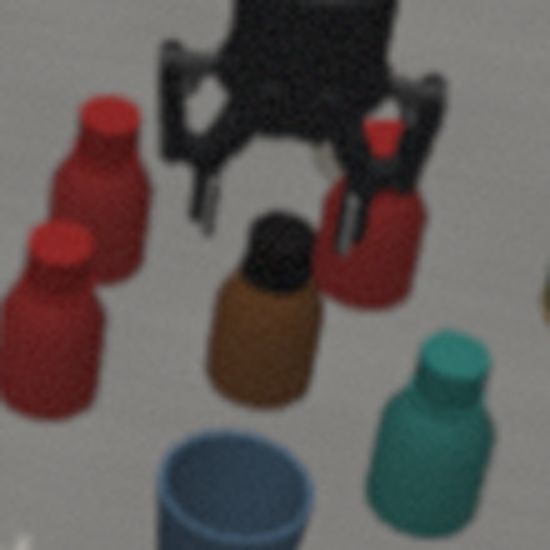

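View pics/g6_top.png

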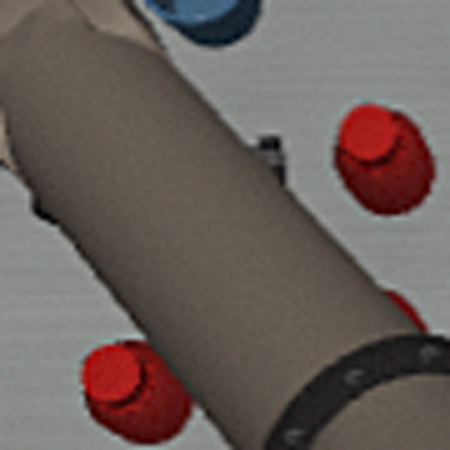

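>>> send_rows(
  commands=[
    [[0.3,-0.08,-0.03],[0,0,0],60],
    [[0.25,0,0],[0,0,0],60],
    [[0,0,0],[0,0,0],60],
    [[0,0,0],[0,0,0],20],
    [[0,0,0],[0,0,0],20],
    [[0,0,0],[0,0,0],20],
    [[0,0,0],[0,0,0],20],
    [[0,0,0],[0,0,0],20],
  ],
)

```text
time_s: 18.5
position: [0.5821, 0.2999, 0.0758]
tool_rot: [0.706, 0.044, -0.705, 0.043]
ft_force: [-0.2, 0.4, 3.6]
opening: 0.0321
```

```bash
python3 d.py .5232 .0359 .24;  python3 - <<'E'
from h import *
for n,(a,b,e,f) in [('scene',(340,190,450,300))]:
    c=bot.camera(n); im=c['color'][b:f,a:e,::-1]; cv2.imwrite(f'pics/g7_{n}.png',cv2.resize(im,None,fx=5,fy=5,interpolation=2))
E
```

```text
t 18.5 pos [0.582 0.3   0.076] q [-0.273  0.572 -0.371  1.662  0.244  0.952 -2.181] F [-0.191  0.423  3.593] op 0.03212296494944475
[[ 0.001  0.123 -0.992]
 [ 0.    -0.992 -0.123]
 [-1.    -0.    -0.001]]
turn [array([-17.994,  -0.002,  -0.011]), array([ 0.006, -0.007,  0.001])]
shift [-6.574 10.191  3.626]
```

View pics/g7_scene.png

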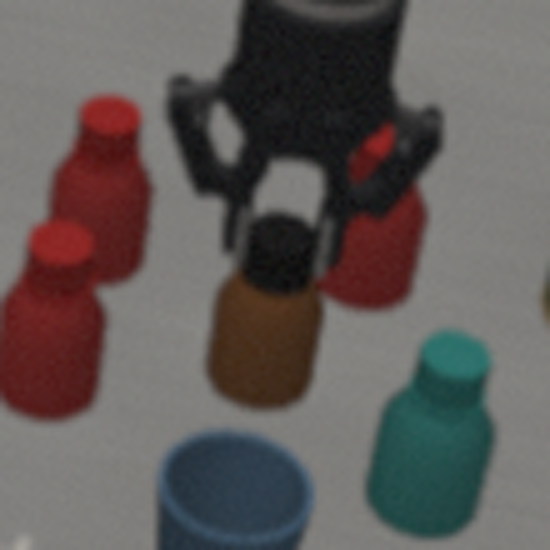

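>>> send_rows(
  commands=[
    [[-0.4,0,0],[0,0,0],20],
    [[-1,0,0],[0,0,0],20],
    [[-1,0,0],[0,0,0],20],
    [[-1,0,0],[0,0,0],20],
    [[-1,0,0.6],[0,0,0],20],
    [[-1,0,1],[0,0,0],20],
    [[-1,0.4,1],[0,0,0],20],
    [[-0.2,0.8,1],[0,0,0],20],
  ],
)

```text
time_s: 19.55
position: [0.4949, 0.2601, 0.2418]
tool_rot: [0.706, 0.045, -0.705, 0.044]
ft_force: [0.6, 1.0, -2.2]
opening: 0.0321
```

>>> send_rows(
  commands=[
    [[0,1,0],[0,0,0],20],
    [[0,1,0],[0,0,0],20],
    [[0,1,0],[0,0,0],20],
    [[0,1,0],[0,0,0],20],
    [[0,1,0],[0,0,0],20],
    [[0,1,0],[0,0,0],20],
    [[0,1,0],[0,0,0],20],
    [[0,1,0],[0,0,0],20],
  ],
)

```text
time_s: 20.55
position: [0.5195, 0.0597, 0.2398]
tool_rot: [-0.705, -0.044, 0.706, -0.044]
ft_force: [-0.2, -0.1, -3.1]
opening: 0.0323
```

>>> send_rows(
  commands=[
    [[0,0.8,0],[0,0,0],20],
    [[0,0.2,0],[0,0,0],20],
    [[0.5,0,0],[0,0,0],20],
    [[0.8,0,0],[0,0,0],20],
    [[0.8,0,0],[0,0,0],20],
    [[0.5,0,0],[0,0,0],20],
    [[0,0,0],[0,0,0],20],
    [[0,0,0],[0,0,0],20],
  ],
)

```text
time_s: 21.55
position: [0.5241, 0.0361, 0.1758]
tool_rot: [0.706, 0.044, -0.705, 0.044]
ft_force: [0.1, 0.5, -2.6]
opening: 0.0322
```

```bash
python3 d.py .5232 .0359 .0865;  python3 - <<'E'
from h import *
for n,(a,b,e,f) in [('top',(215,100,360,290)),('scene',(180,60,350,245))]:
    c=bot.camera(n); im=c['color'][b:f,a:e,::-1]; cv2.imwrite(f'pics/g8_{n}.png',cv2.resize(im,None,fx=3,fy=3,interpolation=2))
E
```

```text
t 21.55 pos [0.524 0.036 0.176] q [ 0.094  0.237 -0.283  1.893  0.077  1.02  -1.67 ] F [ 0.127  0.481 -2.595] op 0.03221934422029106
[[ 0.001  0.123 -0.992]
 [ 0.    -0.992 -0.123]
 [-1.    -0.    -0.001]]
turn [array([-17.991,  -0.001,  -0.01 ]), array([ 0.009, -0.007,  0.   ])]
shift [3.573 0.004 0.039]
```

View pics/g8_scene.png

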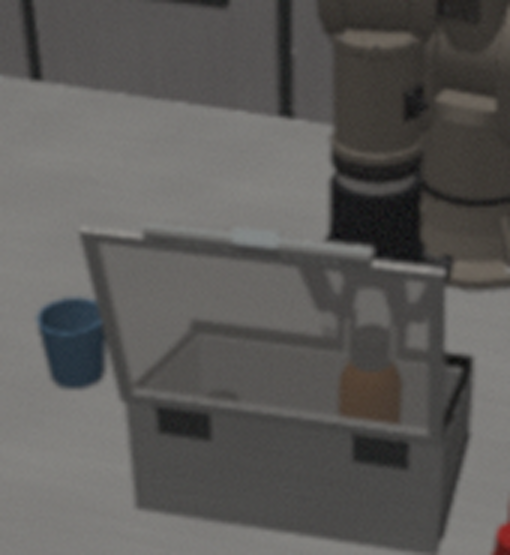

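View pics/g8_top.png

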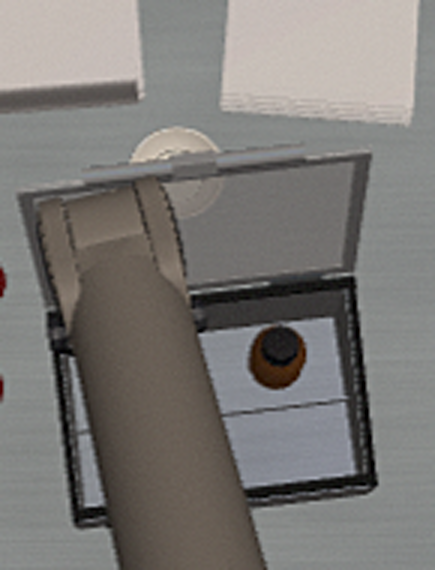

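>>> send_rows(
  commands=[
    [[0.6,0,0.04],[0,0,0],20],
    [[0.8,0,0],[0,0,0],20],
    [[0.8,0,0],[0,0,0],20],
    [[0.6,0,0],[0,0,0],20],
    [[0.4,0,0],[0,0,0],20],
    [[0.2,0,0],[0,0,0],20],
    [[0.1,0,0],[0,0,0],20],
    [[0.05,0,0],[0,0,0],20],
  ],
)

```text
time_s: 22.65
position: [0.523, 0.0356, 0.0868]
tool_rot: [0.706, 0.043, -0.705, 0.044]
ft_force: [0.2, 0.3, -1.5]
opening: 0.0321
```

>>> send_rows(
  commands=[
    [[0.05,0,0],[0,0,0],20],
    [[0.05,0,0],[0,0,0],20],
    [[0.03,0,0],[0,0,0],20],
    [[0,0,0],[0,0,0],20],
    [[0,0,0],[0,0,0],20],
    [[0,0,0],[0,0,0],20],
    [[0,0,0],[0,0,0],20],
    [[0,0,0],[0,0,0],20],
  ],
)

```text
time_s: 23.65
position: [0.5226, 0.0355, 0.0833]
tool_rot: [0.706, 0.043, -0.706, 0.044]
ft_force: [-0.2, 0.2, -3.0]
opening: 0.0323
```

>>> send_rows(
  commands=[
    [[0.04,0,0],[0,0,0],20],
    [[0.03,0,0],[0,0,0],20],
    [[0,0,0],[0,0,0],20],
    [[0,0,0],[0,0,0],20],
    [[0,0,0],[0,0,0],20],
    [[0,0,0],[0,0,0],20],
    [[0,0,0],[0,0,0],20],
    [[0,0,0],[0,0,0],20],
  ],
)

```text
time_s: 24.65
position: [0.5227, 0.0355, 0.0818]
tool_rot: [0.706, 0.043, -0.706, 0.044]
ft_force: [-1.9, -0.7, 4.7]
opening: 0.0323
```

>>> send_rows(
  commands=[
    [[0,0,0],[0,0,0],38],
    [[0,0,0],[0,0,0],50],
    [[0,0,0],[0,0,0],56],
    [[0,0,0],[0,0,0],56],
    [[-0.3,0,0],[0,0,0],56],
    [[-0.7,0,0],[0,0,0],56],
    [[-1,0,0],[0,0,0],56],
    [[-1,0,0],[0,0,0],56],
  ],
)

```text
time_s: 25.65
position: [0.523, 0.0357, 0.1586]
tool_rot: [0.706, 0.044, -0.705, 0.044]
ft_force: [-0.1, -0.1, 0.1]
opening: 0.0558
```

>>> send_rows(
  commands=[
    [[-1,0,0],[0,0,0],70],
    [[-1,0,0.4],[0,0,0],80],
    [[-1,-0.5,1],[0,0,0],85],
    [[0,-1,1],[0,0,0],85],
    [[0,-1,1],[0,0,0],85],
    [[0,-1,0.5],[0,0,0],85],
    [[0,-1,0],[0,0,0],85],
    [[0,-1,0],[0,0,0],85],
  ],
)

```text
time_s: 26.65
position: [0.4089, 0.161, 0.2331]
tool_rot: [0.707, 0.044, -0.705, 0.044]
ft_force: [-0.3, -0.3, -0.4]
opening: 0.0852
```

>>> send_rows(
  commands=[
    [[0,-1,0],[0,0,0],85],
    [[0,-1,0],[0,0,0],85],
    [[0,-1,0],[0,0,0],85],
    [[0,-1,0],[0,0,0],85],
    [[0,-1,0],[0,0,0],85],
    [[0,-1,0],[0,0,0],85],
    [[0,-0.7,0],[0,0,0],85],
    [[0,0,0],[0,0,0],85],
  ],
)

```text
time_s: 27.65
position: [0.3879, 0.3277, 0.2327]
tool_rot: [0.706, 0.045, -0.705, 0.044]
ft_force: [-0.6, 0.1, -0.4]
opening: 0.0852
```

```bash
python3 d.py .388 .330 .10;  python3 - <<'E'
from h import *
for n,(a,b,e,f) in [('top',(100,100,360,300)),('scene',(240,130,450,300))]:
    c=bot.camera(n); im=c['color'][b:f,a:e,::-1]; cv2.imwrite(f'pics/g9_{n}.png',cv2.resize(im,None,fx=3,fy=3,interpolation=2))
    for d in bot.mark_of(n,'jar')[:2]+bot.mark_of(n,'jar_mid')[:2]+bot.mark_of(n,'bottle1')[:7]: print(n,round(d['score'],2),w(c,d['at']))
E
```

```text
t 27.65 pos [0.388 0.328 0.233] q [-0.268  0.172 -0.58   1.857  0.104  1.141 -2.329] F [-0.574  0.1   -0.352] op 0.0851610558334911
[[ 0.001  0.125 -0.992]
 [ 0.001 -0.992 -0.125]
 [-1.    -0.001 -0.001]]
turn [array([-17.978,  -0.01 ,  -0.011]), array([ 0.022, -0.007,  0.006])]
shift [ 5.309 -0.085 -0.008]
top 0.55 [ 7.34662624e-01 -7.54371007e-03  5.53513304e-04]
top 0.47 [0.38621357 0.32575464 0.00149323]
top 0.52 [0.38387275 0.33109166 0.02737772]
top 0.88 [0.62611186 0.1956078  0.00067593]
top 0.85 [ 0.53763827 -0.10474984  0.00928241]
top 0.63 [0.64117366 0.39278255 0.00175346]
top 0.62 [0.52393801 0.0390001  0.01271009]
top 0.59 [ 0.51848659  0.19501523 -0.00082724]
top 0.18 [ 0.7358957  -0.00876425 -0.00234473]
scene 0.81 [ 0.38961431  0.32953461 -0.00104944]
scene 0.8 [0.3904558  0.32982028 0.02851761]
scene 0.69 [ 0.38582007  0.32794585 -0.00291481]
scene 0.97 [0.63025787 0.19023571 0.00131583]
scene 0.96 [ 0.51927838  0.1931543  -0.00082526]
scene 0.77 [ 0.49221746  0.33898951 -0.00256263]
scene 0.73 [ 0.49337783 -0.47287248  0.00064725]
scene 0.68 [ 0.64565932  0.3885247  -0.00086583]
scene 0.51 [0.59817887 0.49654869 0.00150828]
```

View pics/g9_scene.png

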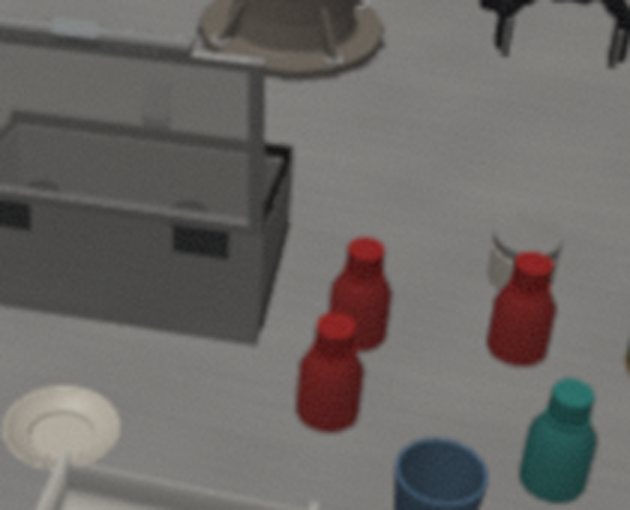

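View pics/g9_top.png

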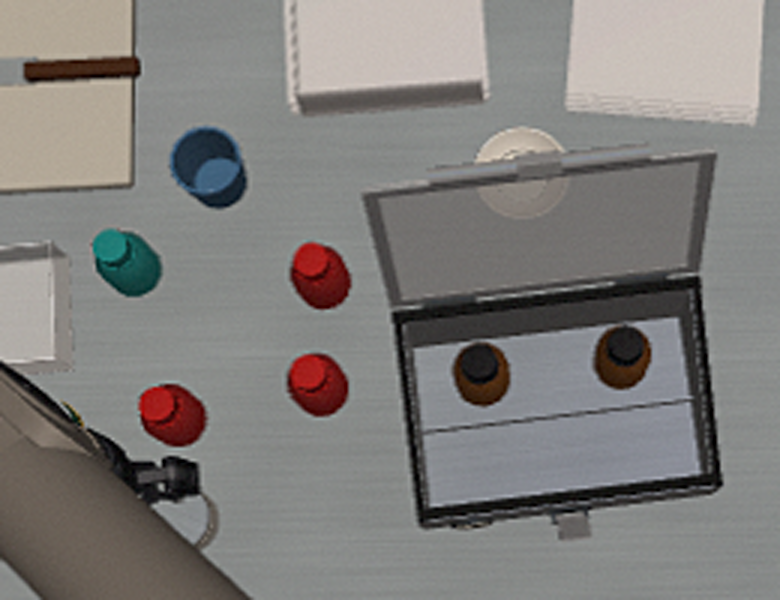

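>>> send_rows(
  commands=[
    [[0.6,-0.05,0],[0,0,0],85],
    [[1,0,0],[0,0,0],85],
    [[1,0,0],[0,0,0],85],
    [[1,0,0],[0,0,0],85],
    [[1,0,0],[0,0,0],85],
    [[0.9,0,0],[0,0,0],85],
    [[0.5,0,0],[0,0,0],85],
    [[0,0,0],[0,0,0],85],
  ],
)

```text
time_s: 29.05
position: [0.3875, 0.327, 0.0804]
tool_rot: [-0.705, -0.043, 0.706, -0.044]
ft_force: [0.7, -0.0, 0.0]
opening: 0.0846
```

```bash
python3 d.py .388 .330 .017;  python3 - <<'E'
from h import *
for n,(a,b,e,f) in [('top',(110,210,230,330)),('scene',(360,150,480,270))]:
    c=bot.camera(n); im=c['color'][b:f,a:e,::-1]; cv2.imwrite(f'pics/g10_{n}.png',cv2.resize(im,None,fx=4,fy=4,interpolation=2))
E
```

```text
t 29.05 pos [0.387 0.327 0.08 ] q [-0.331  0.362 -0.541  2.013  0.248  0.833 -2.459] F [ 0.711 -0.036  0.037] op 0.08463731857793004
[[-0.002  0.123 -0.992]
 [-0.001 -0.992 -0.123]
 [-1.     0.001  0.002]]
turn [array([-17.992,   0.01 ,   0.019]), array([ 0.008,  0.012, -0.007])]
shift [ 2.537 -0.121 -0.042]
```

View pics/g10_scene.png

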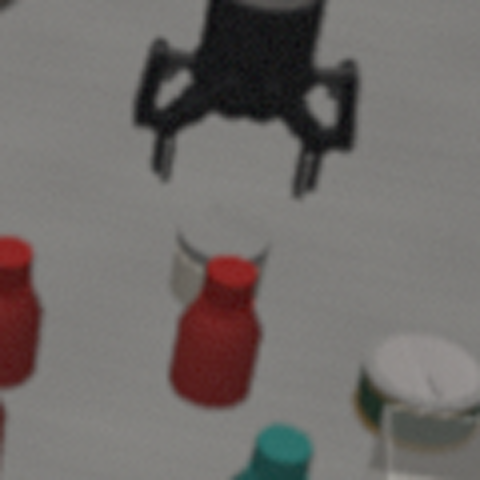

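View pics/g10_top.png

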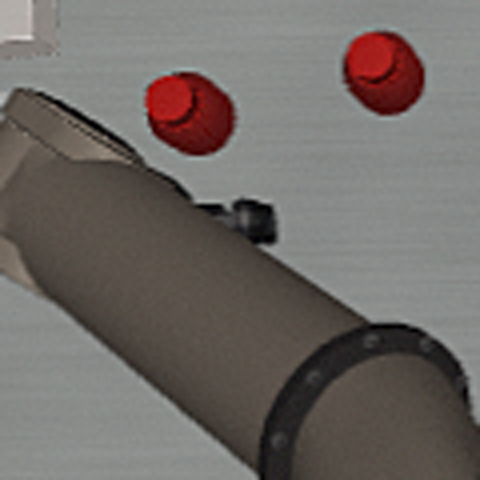

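```bash
python3 - <<'E'
from h import *
c=bot.camera('scene')
for P in [(.388,.329,.054),(.3875,.327,.093),(.3875,.327,.054)]: print((pix(c,P)-[360,150])*4)
s=bot.silhouettes('scene','jar')
for d in s[:2]:
    y,x=np.nonzero(d['pixels']); print(d['score'],(x.min()-360)*4,(x.max()+1-360)*4,(y.min()-150)*4,(y.max()+1-150)*4)
E
```

```text
[222.70399771 229.58949066]
[228.72780341 184.27671802]
[219.95918963 228.61846089]
0.64 168 272 208 304
```

>>> send_rows(
  commands=[
    [[0.3,-0.1,-0.03],[0,0,0],85],
    [[0.6,0,0],[0,0,0],85],
    [[0.7,0,0],[0,0,0],85],
    [[0.6,0,0],[0,0,0],85],
    [[0.3,0,0],[0,0,0],85],
    [[0,0,0],[0,0,0],50],
    [[0,0,0],[0,0,0],50],
    [[0,0,0],[0,0,0],50],
  ],
)

```text
time_s: 30.25
position: [0.3888, 0.33, 0.0192]
tool_rot: [0.706, 0.043, -0.706, 0.043]
ft_force: [-0.1, -0.1, -2.1]
opening: 0.0622
```

```bash
python3 d.py .4364 .0201 .2;  python3 - <<'E'
from h import *
for n,(a,b,e,f) in [('scene',(360,150,480,270))]:
    c=bot.camera(n); im=c['color'][b:f,a:e,::-1]; cv2.imwrite(f'pics/g11_{n}.png',cv2.resize(im,None,fx=4,fy=4,interpolation=2))
E
```

```text
t 30.25 pos [0.389 0.33  0.019] q [-0.378  0.461 -0.496  2.045  0.331  0.711 -2.532] F [-0.127 -0.078 -2.131] op 0.06221552394178995
[[ 0.     0.123 -0.992]
 [ 0.    -0.992 -0.123]
 [-1.    -0.    -0.   ]]
turn [array([-17.994,  -0.   ,  -0.004]), array([ 0.006, -0.002,  0.   ])]
shift [-7.232 12.537 -0.373]
```

View pics/g11_scene.png

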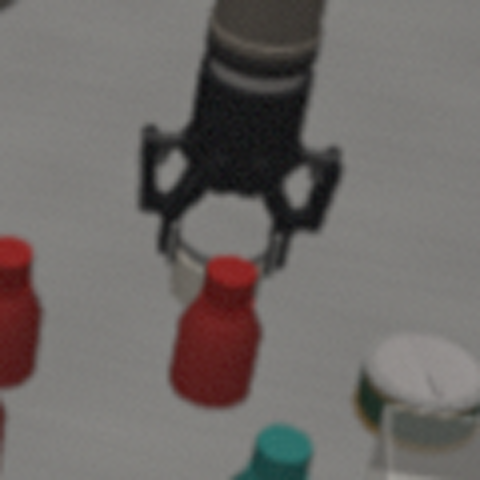

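>>> send_rows(
  commands=[
    [[-0.3,0,0],[0,0,0],50],
    [[-0.8,0,0],[0,0,0],50],
    [[-1,0,0],[0,0,0],50],
    [[-1,0,0],[0,0,0],50],
    [[-1,0,0],[0,0,0],50],
    [[-1,0,0],[0,0,0],50],
    [[-1,0,-0.1],[0,0,0],50],
    [[-0.8,0.4,-0.1],[0,0,0],50],
  ],
)

```text
time_s: 31.3
position: [0.3946, 0.3215, 0.1931]
tool_rot: [0.706, 0.044, -0.705, 0.044]
ft_force: [-0.6, 0.8, -2.0]
opening: 0.0624
```

>>> send_rows(
  commands=[
    [[0,1,0],[0,0,0],50],
    [[0,1,0],[0,0,0],50],
    [[0,1,0],[0,0,0],50],
    [[0,1,0],[0,0,0],50],
    [[0,1,0],[0,0,0],50],
    [[0,1,0],[0,0,0],50],
    [[0,1,0],[0,0,0],50],
    [[0,1,0],[0,0,0],50],
  ],
)

```text
time_s: 32.3
position: [0.4191, 0.1215, 0.1919]
tool_rot: [0.706, 0.044, -0.706, 0.044]
ft_force: [-0.1, -0.3, -3.2]
opening: 0.0625
```

```bash
python3 d.py .4364 .0201 .03
```

```text
t 32.3 pos [0.419 0.121 0.192] q [ 0.035  0.065 -0.431  2.058  0.032  1.025 -1.859] F [-0.1   -0.255 -3.161] op 0.06250340939608563
[[ 0.     0.123 -0.992]
 [-0.    -0.992 -0.123]
 [-1.     0.    -0.   ]]
turn [array([-17.992,   0.002,  -0.003]), array([ 0.008, -0.002, -0.002])]
shift [ 6.476  4.107 -0.186]
```

>>> send_rows(
  commands=[
    [[0,1,-0.1],[0,0,0],50],
    [[0,1,-0.1],[0,0,0],50],
    [[0,1,0],[0,0,0],50],
    [[0,0.8,0],[0,0,0],50],
    [[0.3,0.3,0],[0,0,0],50],
    [[0.7,0,0],[0,0,0],50],
    [[0.7,0,0],[0,0,0],50],
    [[0.3,0,0],[0,0,0],50],
  ],
)

```text
time_s: 33.3
position: [0.4358, 0.0218, 0.1404]
tool_rot: [-0.705, -0.044, 0.707, -0.044]
ft_force: [-0.5, -0.3, -2.5]
opening: 0.0623
```

```bash
python3 d.py .4364 .0201 .03;  python3 - <<'E'
from h import *
for n,(a,b,e,f) in [('top',(215,100,360,290)),('scene',(180,60,350,245))]:
    c=bot.camera(n); im=c['color'][b:f,a:e,::-1]; cv2.imwrite(f'pics/g12_{n}.png',cv2.resize(im,None,fx=3,fy=3,interpolation=2))
E
```

```text
t 33.3 pos [0.436 0.022 0.14 ] q [ 0.157  0.129 -0.327  2.117  0.052  0.905 -1.646] F [-0.476 -0.327 -2.506] op 0.06228271969486711
[[-0.002  0.124 -0.992]
 [ 0.    -0.992 -0.124]
 [-1.    -0.     0.002]]
turn [array([-17.987,  -0.004,   0.019]), array([0.013, 0.012, 0.002])]
shift [ 4.416  0.072 -0.024]
```

View pics/g12_scene.png

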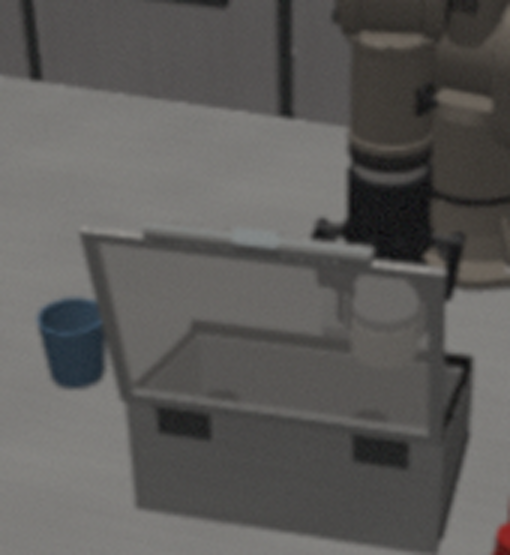

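View pics/g12_top.png

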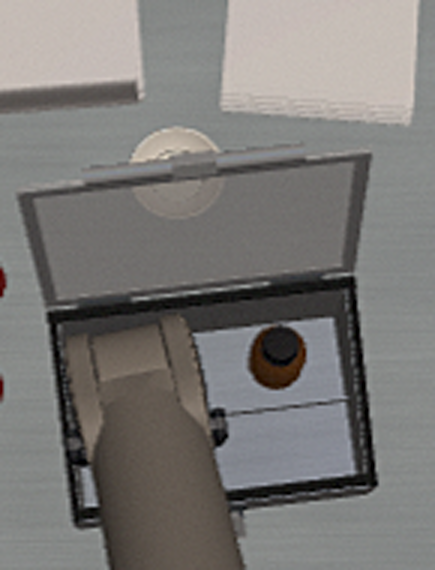

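>>> send_rows(
  commands=[
    [[0.3,0.22,0],[0,0,0],50],
    [[0.7,0,0],[0,0,0],50],
    [[0.8,0,0],[0,0,0],50],
    [[0.8,0,0],[0,0,0],50],
    [[0.7,0,0],[0,0,0],50],
    [[0.5,0,0],[0,0,0],50],
    [[0.3,0,0],[0,0,0],50],
    [[0,0,0],[0,0,0],50],
  ],
)

```text
time_s: 34.4
position: [0.4376, 0.0156, 0.0389]
tool_rot: [-0.706, -0.043, 0.706, -0.044]
ft_force: [-0.3, -0.2, -2.8]
opening: 0.0628
```

>>> send_rows(
  commands=[
    [[0.2,0,0],[0,0,0],50],
    [[0.1,0,0],[0,0,0],50],
    [[0.1,0,0],[0,0,0],50],
    [[0.05,0,0],[0,0,0],50],
    [[0.03,0,0],[0,0,0],50],
    [[0,0,0],[0,0,0],50],
    [[0,0,0],[0,0,0],50],
    [[0,0,0],[0,0,0],50],
  ],
)

```text
time_s: 35.4
position: [0.4376, 0.0157, 0.0271]
tool_rot: [0.706, 0.043, -0.706, 0.044]
ft_force: [-0.7, 0.7, -2.3]
opening: 0.0623
```

>>> send_rows(
  commands=[
    [[0.04,0,0],[0,0,0],50],
    [[0.03,0,0],[0,0,0],50],
    [[0,0,0],[0,0,0],50],
    [[0,0,0],[0,0,0],50],
    [[0,0,0],[0,0,0],50],
    [[0,0,0],[0,0,0],50],
    [[0,0,0],[0,0,0],50],
    [[0,0,0],[0,0,0],50],
  ],
)

```text
time_s: 36.4
position: [0.4376, 0.0157, 0.0253]
tool_rot: [0.706, 0.043, -0.706, 0.044]
ft_force: [0.1, 0.2, -1.7]
opening: 0.0625
```

>>> send_rows(
  commands=[
    [[0.03,0,0],[0,0,0],50],
    [[0.02,0,0],[0,0,0],50],
    [[0,0,0],[0,0,0],50],
    [[0,0,0],[0,0,0],50],
    [[0,0,0],[0,0,0],66],
    [[0,0,0],[0,0,0],74],
    [[0,0,0],[0,0,0],78],
    [[0,0,0],[0,0,0],78],
  ],
)

```text
time_s: 37.4
position: [0.4376, 0.0157, 0.024]
tool_rot: [-0.706, -0.043, 0.706, -0.043]
ft_force: [-0.2, 0.3, -0.3]
opening: 0.078
```

>>> send_rows(
  commands=[
    [[-0.3,0,0],[0,0,0],78],
    [[-0.7,0,0],[0,0,0],78],
    [[-1,0,0],[0,0,0],78],
    [[-1,0,0],[0,0,0],78],
    [[-1,0,0],[0,0,0],78],
    [[-1,0,0],[0,0,0],60],
    [[-1,0,0],[0,0,0],30],
    [[-1,0,0],[0,0,0],0],
  ],
)

```text
time_s: 38.4
position: [0.4374, 0.0158, 0.2003]
tool_rot: [0.706, 0.043, -0.706, 0.044]
ft_force: [0.5, 1.1, -0.1]
opening: 0.0245
```

>>> send_rows(
  commands=[
    [[-1,0.2,0],[0,0,0],0],
    [[-1,0.2,0],[0,0,0],0],
    [[-1,0.2,0],[0,0,0],0],
    [[-1,0.2,-0.5],[0,0,0],0],
    [[-1,0.2,-1],[0,0,0],0],
    [[-1,0.2,-1],[0,0,0],0],
    [[-1,0,-1],[0,0,0],0],
    [[-1,0,-1],[0,0,0],0],
  ],
)

```text
time_s: 39.4
position: [0.5533, -0.0002, 0.4003]
tool_rot: [0.706, 0.043, -0.706, 0.043]
ft_force: [0.4, -1.1, -0.3]
opening: -0.0004
```

```bash
python3 d.py .672 0.012 .42;  python3 - <<'E'
from h import *
for n,(a,b,e,f) in [('top',(215,100,360,290)),('scene',(180,0,350,245))]:
    c=bot.camera(n); im=c['color'][b:f,a:e,::-1]; cv2.imwrite(f'pics/g13_{n}.png',cv2.resize(im,None,fx=3,fy=3,interpolation=2))
    for d in bot.mark_of(n,'lid_bar')[:2]+bot.mark_of(n,'jar')[:2]: print(n,round(d['score'],2),w(c,d['at']))
E
```

```text
t 39.4 pos [ 0.553 -0.     0.4  ] q [ 0.183  0.155 -0.303  1.493  0.046  1.5   -1.567] F [ 0.378 -1.101 -0.268] op -0.00040490235385520117
[[ 0.     0.123 -0.992]
 [ 0.    -0.992 -0.123]
 [-1.     0.    -0.   ]]
turn [array([-17.994,   0.   ,  -0.003]), array([ 0.006, -0.002, -0.   ])]
shift [-0.787  0.099 -4.771]
top 0.41 [0.43841136 0.01483341 0.00858545]
scene 0.79 [ 0.63846317 -0.02510236  0.33596712]
```

View pics/g13_scene.png

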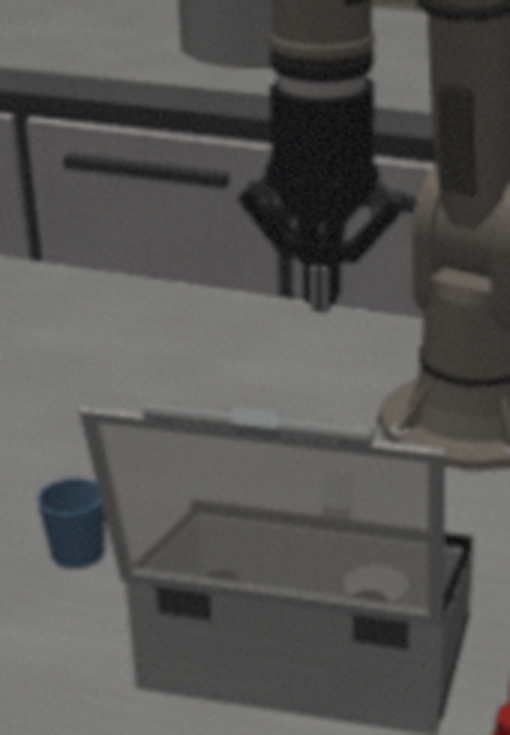

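View pics/g13_top.png

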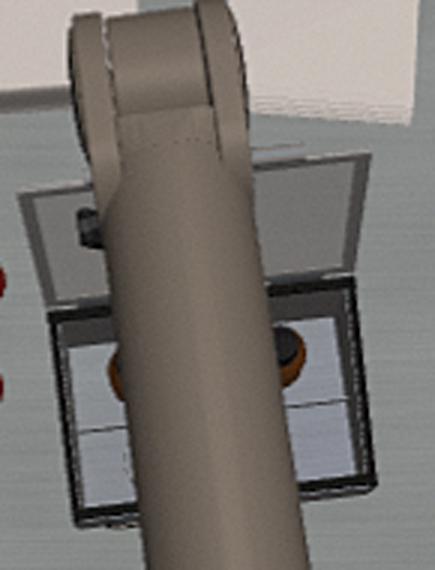

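>>> send_rows(
  commands=[
    [[-0.4,0,-1],[0,0,0],0],
    [[0,0,-1],[0,0,0],0],
    [[0,0,-1],[0,0,0],0],
    [[0,0,-1],[0,0,0],0],
    [[0,0,-1],[0,0,0],0],
    [[0.5,0,0],[0,0,0],0],
    [[0.7,0,0],[0,0,0],0],
    [[0.7,0,0],[0,0,0],0],
  ],
)

```text
time_s: 40.7
position: [0.6756, 0.0147, 0.36]
tool_rot: [-0.705, -0.043, 0.706, -0.044]
ft_force: [0.3, 0.2, 0.2]
opening: 0.0002
```

```bash
python3 d.py .672 0.012 .315;  python3 - <<'E'
from h import *
for n,(a,b,e,f) in [('scene',(180,0,350,245))]:
    c=bot.camera(n); im=c['color'][b:f,a:e,::-1]; cv2.imwrite(f'pics/g14_{n}.png',cv2.resize(im,None,fx=3,fy=3,interpolation=2))
E
```

```text
t 40.7 pos [0.676 0.015 0.36 ] q [ 0.118  0.404 -0.304  1.26   0.119  1.497 -1.62 ] F [0.315 0.247 0.153] op 0.00022255123390119646
[[-0.001  0.123 -0.992]
 [-0.001 -0.992 -0.123]
 [-1.     0.001  0.002]]
turn [array([-17.995,   0.005,   0.014]), array([ 0.005,  0.009, -0.003])]
shift [1.802 0.089 0.155]
```

View pics/g14_scene.png

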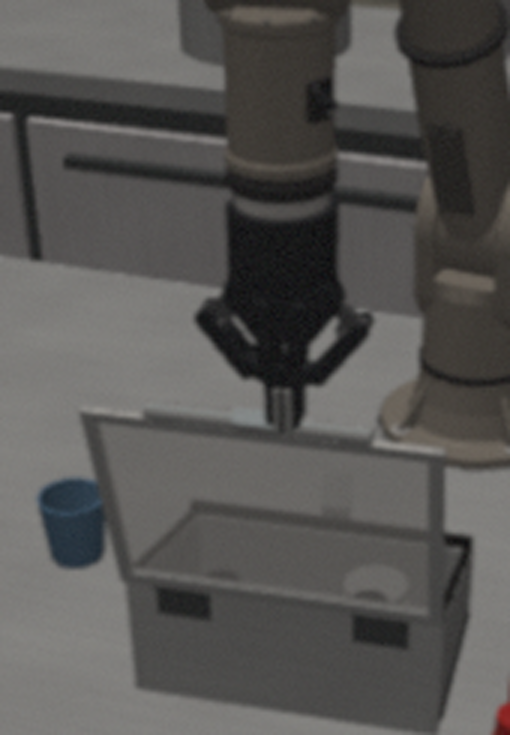

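>>> send_rows(
  commands=[
    [[0.9,0,0],[0,0,0],0],
    [[0.9,0,0],[0,0,0],0],
    [[0,0,0.4],[0,0,0],0],
    [[0,0,0.4],[0,0,0],0],
    [[0,0,0.4],[0,0,0],0],
    [[0,0,0.5],[0,0,0],0],
    [[0,0,0.6],[0,0,0],0],
    [[0,0,0.6],[0,0,0],0],
  ],
)

```text
time_s: 41.75
position: [0.6043, 0.0062, 0.3172]
tool_rot: [0.706, 0.043, -0.705, 0.044]
ft_force: [0.9, -0.2, 1.6]
opening: 0.0
```

>>> send_rows(
  commands=[
    [[0,0,0.6],[0,0,0],0],
    [[0,0,0.6],[0,0,0],0],
    [[0,0,0.6],[0,0,0],0],
    [[0,0,0.6],[0,0,0],0],
    [[0,0,0.6],[0,0,0],0],
    [[0,0,0.6],[0,0,0],0],
    [[0,0,0.6],[0,0,0],0],
    [[0,0,0.6],[0,0,0],0],
  ],
)

```text
time_s: 42.75
position: [0.4848, -0.0087, 0.3165]
tool_rot: [-0.706, -0.043, 0.706, -0.044]
ft_force: [-0.5, -0.3, -0.6]
opening: 0.0
```

```bash
python3 d.py .48 -0.0 .315;  python3 - <<'E'
from h import *
for n,(a,b,e,f) in [('scene',(180,0,350,245))]:
    c=bot.camera(n); im=c['color'][b:f,a:e,::-1]; cv2.imwrite(f'pics/g15_{n}.png',cv2.resize(im,None,fx=3,fy=3,interpolation=2))
    for d in bot.mark_of(n,'lid_bar')[:2]: print(n,round(d['score'],2),w(c,d['at']))
E
```

```text
t 42.75 pos [ 0.485 -0.009  0.317] q [ 0.223  0.051 -0.306  1.785  0.016  1.308 -1.534] F [-0.49  -0.275 -0.634] op 1.1013808556258739e-05
[[-0.     0.123 -0.992]
 [-0.    -0.992 -0.123]
 [-1.     0.     0.   ]]
turn [array([-17.994,   0.001,   0.002]), array([ 0.006,  0.001, -0.001])]
shift [ 0.061 -0.368  0.148]
scene 0.72 [ 0.46767165 -0.04213362  0.31114776]
scene 0.38 [ 0.49513992 -0.47331157 -0.00083674]
```

View pics/g15_scene.png

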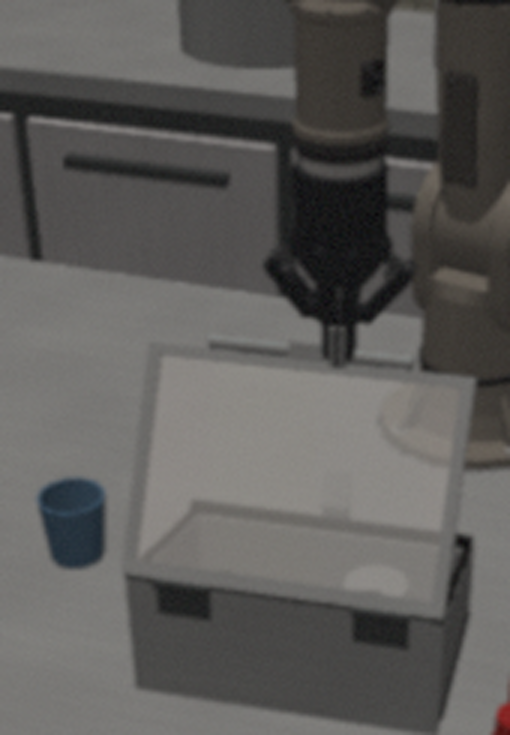

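>>> send_rows(
  commands=[
    [[0,0,0],[0,0,0],0],
    [[0,0,0],[0,0,0],0],
    [[0,0.3,0],[0,0,0],0],
    [[0,0.3,0],[0,0,0],0],
    [[0,0.3,0],[0,0,0],0],
    [[0,0.3,0],[0,0,0],0],
    [[0,0,0],[0,0,0],0],
    [[0,0,0],[0,0,0],0],
  ],
)

```text
time_s: 43.85
position: [0.4896, -0.0381, 0.3165]
tool_rot: [0.706, 0.044, -0.706, 0.044]
ft_force: [-0.3, -0.6, 0.5]
opening: 0.0003
```

>>> send_rows(
  commands=[
    [[0,0,0.3],[0,0,0],0],
    [[0,0,0.3],[0,0,0],0],
    [[0,0,0.4],[0,0,0],0],
    [[0,0,0.4],[0,0,0],0],
    [[0,0,0.4],[0,0,0],0],
    [[0,0,0.4],[0,0,0],0],
    [[0,0,0.4],[0,0,0],0],
    [[0,0,0],[0,0,0],0],
  ],
)

```text
time_s: 44.85
position: [0.4245, -0.0465, 0.3167]
tool_rot: [0.706, 0.043, -0.706, 0.043]
ft_force: [0.2, -0.2, -0.0]
opening: 0.0002
```

```bash
python3 d.py .4235 -0.047 .13;  python3 - <<'E'
from h import *
for n,(a,b,e,f) in [('scene',(180,0,350,245))]:
    c=bot.camera(n); im=c['color'][b:f,a:e,::-1]; cv2.imwrite(f'pics/g16_{n}.png',cv2.resize(im,None,fx=3,fy=3,interpolation=2))
    for d in bot.mark_of(n,'lid_bar')[:2]+bot.mark_of(n,'lid_press')[:2]: print(n,round(d['score'],2),w(c,d['at']))
E
```

```text
t 44.85 pos [ 0.425 -0.047  0.317] q [ 0.282 -0.063 -0.258  1.896 -0.016  1.307 -1.419] F [ 0.211 -0.232 -0.023] op 0.00017673684714382334
[[ 0.     0.122 -0.993]
 [-0.    -0.993 -0.122]
 [-1.     0.    -0.   ]]
turn [array([-17.997,   0.004,  -0.003]), array([ 0.003, -0.002, -0.003])]
shift [7.467 0.011 0.046]
scene 0.69 [ 0.36951626 -0.05198717  0.1072306 ]
scene 0.8 [ 0.41583834 -0.04659756  0.12373142]
```

View pics/g16_scene.png

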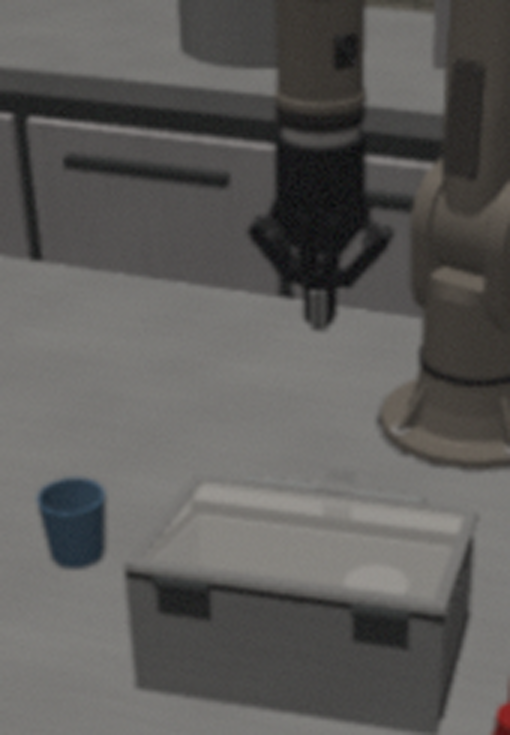

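>>> send_rows(
  commands=[
    [[0.5,0,0],[0,0,0],0],
    [[1,0,0],[0,0,0],0],
    [[1,0,0],[0,0,0],0],
    [[1,0,0],[0,0,0],0],
    [[1,0,0],[0,0,0],0],
    [[1,0,0],[0,0,0],0],
    [[1,0,0],[0,0,0],0],
    [[0.6,0,0],[0,0,0],0],
  ],
)

```text
time_s: 46.0
position: [0.4241, -0.0462, 0.1371]
tool_rot: [-0.705, -0.044, 0.707, -0.043]
ft_force: [0.5, 0.1, 0.2]
opening: -0.0001
```

>>> send_rows(
  commands=[
    [[0.3,0,0],[0,0,0],0],
    [[0.2,0,0],[0,0,0],0],
    [[0.2,0,0],[0,0,0],0],
    [[0.1,0,0],[0,0,0],0],
    [[0.1,0,0],[0,0,0],0],
    [[0.1,0,0],[0,0,0],0],
    [[0,0,0],[0,0,0],0],
    [[0,0,0],[0,0,0],0],
  ],
)

```text
time_s: 47.0
position: [0.4245, -0.0464, 0.1137]
tool_rot: [-0.705, -0.043, 0.706, -0.043]
ft_force: [-0.1, 1.2, 0.0]
opening: -0.0002
```

>>> send_rows(
  commands=[
    [[0.1,0,0],[0,0,0],0],
    [[0.1,0,0],[0,0,0],0],
    [[0.06,0,0],[0,0,0],0],
    [[0.06,0,0],[0,0,0],0],
    [[0.06,0,0],[0,0,0],0],
    [[0,0,0],[0,0,0],0],
    [[0,0,0],[0,0,0],0],
    [[0,0,0],[0,0,0],0],
  ],
)

```text
time_s: 48.0
position: [0.4256, -0.0463, 0.1053]
tool_rot: [0.706, 0.043, -0.706, 0.044]
ft_force: [-1.6, 0.1, 7.3]
opening: -0.0001
```

>>> send_rows(
  commands=[
    [[0.05,0,0],[0,0,0],0],
    [[0.05,0,0],[0,0,0],0],
    [[0.05,0,0],[0,0,0],0],
    [[0,0,0],[0,0,0],0],
    [[0,0,0],[0,0,0],0],
    [[0,0,0],[0,0,0],0],
    [[0,0,0],[0,0,0],0],
    [[0,0,0],[0,0,0],0],
  ],
)

```text
time_s: 49.0
position: [0.4261, -0.0463, 0.1025]
tool_rot: [0.706, 0.043, -0.705, 0.044]
ft_force: [-4.1, 0.4, 15.8]
opening: -0.0002
```

>>> send_rows(
  commands=[
    [[0.04,0,0],[0,0,0],0],
    [[0.04,0,0],[0,0,0],0],
    [[0,0,0],[0,0,0],0],
    [[0,0,0],[0,0,0],0],
    [[0,0,0],[0,0,0],0],
    [[0,0,0],[0,0,0],0],
    [[0,0,0],[0,0,0],0],
    [[0,0,0],[0,0,0],0],
  ],
)

```text
time_s: 50.0
position: [0.4264, -0.0462, 0.1011]
tool_rot: [0.706, 0.043, -0.705, 0.044]
ft_force: [-5.7, 0.9, 19.5]
opening: 0.0
```

```bash
python3 d.py ;  python3 - <<'E'
from h import *
for n,(a,b,e,f) in [('top',(240,230,350,310)),('scene',(180,100,350,245))]:
    c=bot.camera(n); im=c['color'][b:f,a:e,::-1]; cv2.imwrite(f'pics/g17_{n}.png',cv2.resize(im,None,fx=5,fy=5,interpolation=2))
    for d in bot.mark_of(n,'lid_bar')[:2]+bot.mark_of(n,'lid_press')[:2]: print(n,round(d['score'],2),w(c,d['at']))
E
```

```text
t 50.0 pos [ 0.426 -0.046  0.101] q [ 0.257  0.171 -0.272  2.175  0.064  0.801 -1.504] F [-5.735  0.941 19.508] op 1.3427039914711368e-05
[[ 0.002  0.123 -0.992]
 [-0.001 -0.992 -0.123]
 [-1.     0.001 -0.002]]
turn [array([-17.995,   0.007,  -0.018]), array([ 0.005, -0.011, -0.005])]
top 0.66 [ 0.7362661  -0.00777079  0.00162463]
scene 0.78 [ 0.37448184 -0.05411773  0.07759795]
scene 0.69 [ 0.4191114  -0.047901    0.10226219]
scene 0.21 [ 0.49667274 -0.46743687  0.00073433]
```

View pics/g17_top.png

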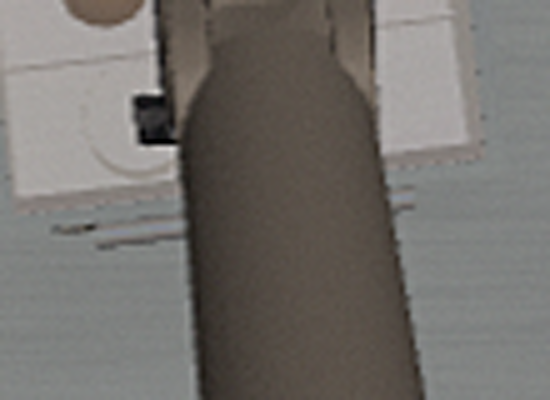

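View pics/g17_scene.png

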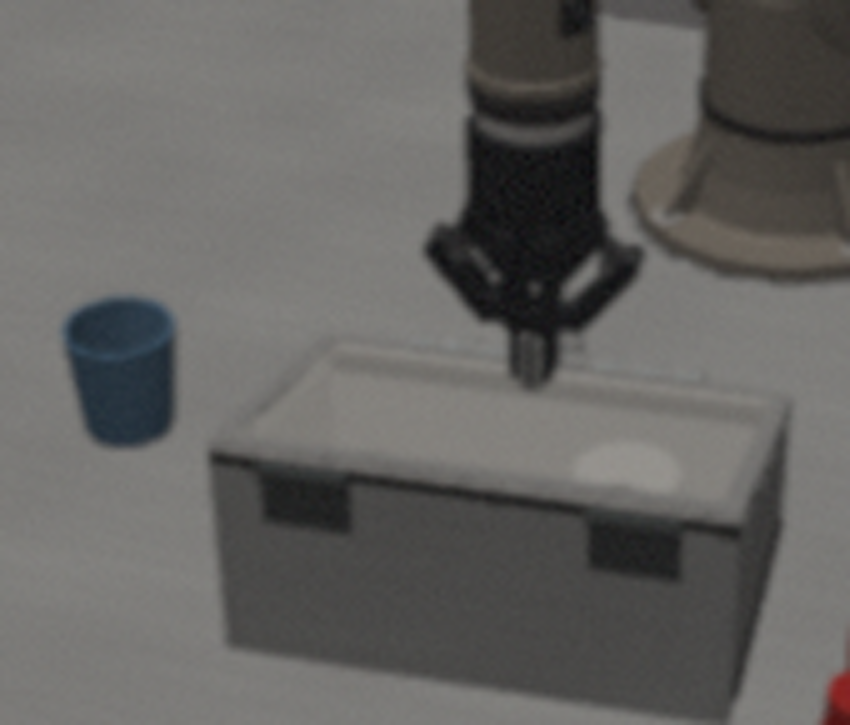

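>>> send_rows(
  commands=[
    [[-0.08,0,0],[0,0,0],0],
    [[-0.08,0,0],[0,0,0],0],
    [[0,0,0],[0,0,0],0],
    [[0,0,0],[0,0,0],0],
    [[0,0,0],[0,0,0],0],
    [[0,0,0],[0,0,0],0],
    [[0,0,0],[0,0,0],0],
    [[0,0,0],[0,0,0],0],
  ],
)

```text
time_s: 51.3
position: [0.4259, -0.0463, 0.1037]
tool_rot: [0.706, 0.043, -0.705, 0.044]
ft_force: [-2.3, 0.2, 9.0]
opening: -0.0002
```

>>> send_rows(
  commands=[
    [[-0.08,0,0],[0,0,0],0],
    [[0,0,0],[0,0,0],0],
    [[0,0,0],[0,0,0],0],
    [[0,0,0],[0,0,0],0],
    [[0,0,0],[0,0,0],0],
    [[0,0,0],[0,0,0],0],
    [[0,0,0],[0,0,0],0],
    [[0,0,0],[0,0,0],0],
  ],
)

```text
time_s: 52.3
position: [0.4251, -0.0463, 0.1048]
tool_rot: [-0.706, -0.043, 0.706, -0.043]
ft_force: [-0.3, 0.9, -0.5]
opening: 0.0003
```

>>> send_rows(
  commands=[
    [[-0.5,0,0],[0,0,0],0],
    [[-1,0,0],[0,0,0],0],
    [[-1,0,0],[0,0,0],0],
    [[-1,0,0],[0,0,0],0],
    [[-1,1,0],[0,0,0],0],
    [[-1,1,0],[0,0,0],0],
    [[0,1,0],[0,0,0],0],
    [[0,1,0],[0,0,0],0],
  ],
)

```text
time_s: 53.3
position: [0.4378, -0.1464, 0.2438]
tool_rot: [0.706, 0.043, -0.705, 0.044]
ft_force: [0.3, 0.2, -0.6]
opening: 0.0002
```

>>> send_rows(
  commands=[
    [[0,1,0],[0,0,0],0],
    [[0,1,0],[0,0,0],0],
    [[0,1,0],[0,0,0],0],
    [[0,1,0],[0,0,0],0],
    [[0,1,0],[0,0,0],0],
    [[0,1,0],[0,0,0],0],
    [[0,1,0],[0,0,0],0],
    [[0,1,0],[0,0,0],0],
  ],
)

```text
time_s: 54.3
position: [0.4621, -0.3448, 0.2433]
tool_rot: [0.706, 0.043, -0.705, 0.044]
ft_force: [1.2, 0.6, -0.2]
opening: -0.0003
```

```bash
python3 d.py|head -1 ;  python3 - <<'E'
from h import *
for n,(a,b,e,f) in [('top',(220,180,360,300)),('scene',(180,100,350,245))]:
    c=bot.camera(n); im=c['color'][b:f,a:e,::-1]; cv2.imwrite(f'pics/g18_{n}.png',cv2.resize(im,None,fx=5,fy=5,interpolation=2)); cv2.imwrite(f'pics/full18_{n}.png',c['color'][:,:,::-1])
    for q in ['lid_bar','lid_press','bottle1','jar']: 
       for d in bot.mark_of(n,q)[:7]: print(n,q,round(d['score'],2),w(c,d['at']))
E
```

```text
t 54.3 pos [ 0.462 -0.345  0.243] q [ 0.587  0.258 -0.024  1.701  0.006  1.181 -0.887] F [ 1.154  0.607 -0.232] op -0.00026189265007610607
top lid_bar 0.69 [ 0.37624902 -0.04724056  0.08603683]
top lid_press 0.65 [ 0.4192623  -0.04476424  0.10063051]
top bottle1 0.88 [6.44597206e-01 3.89424748e-01 3.69790463e-04]
top bottle1 0.79 [ 0.51548515  0.19616615 -0.00384828]
top bottle1 0.54 [ 0.62722239  0.20179018 -0.00063744]
scene lid_bar 0.72 [ 0.37465759 -0.05285692  0.08193494]
scene lid_press 0.62 [ 0.42196384 -0.04804126  0.10276612]
scene bottle1 0.82 [ 0.62993214  0.19296919 -0.00149699]
scene bottle1 0.79 [ 0.49006341  0.338222   -0.00153744]
scene bottle1 0.71 [0.64856556 0.389797   0.00141343]
scene bottle1 0.62 [0.74150469 0.30769208 0.00123713]
scene bottle1 0.6 [ 0.51882729  0.19489905 -0.0017154 ]
scene bottle1 0.39 [0.46920693 0.47675577 0.00160308]
```

View pics/g18_top.png

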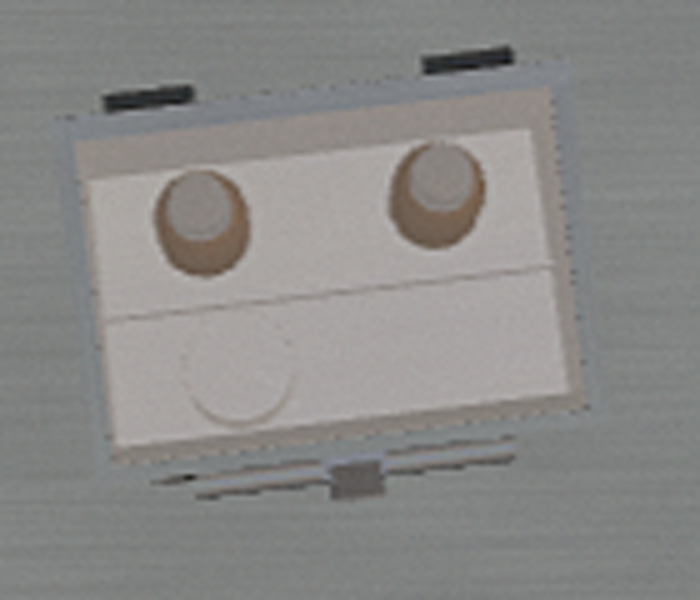

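View pics/g18_scene.png

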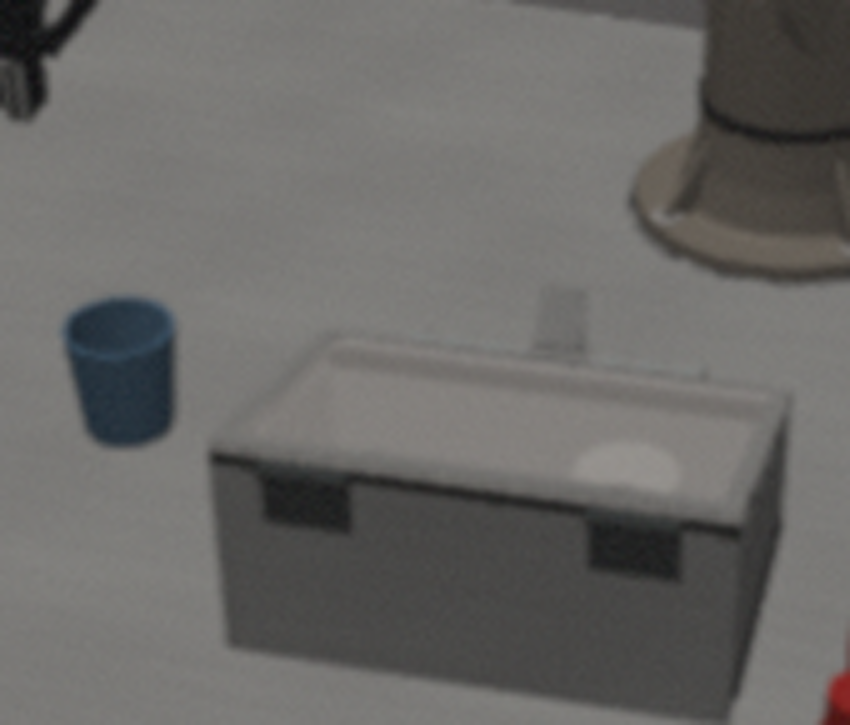

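View pics/full18_scene.png

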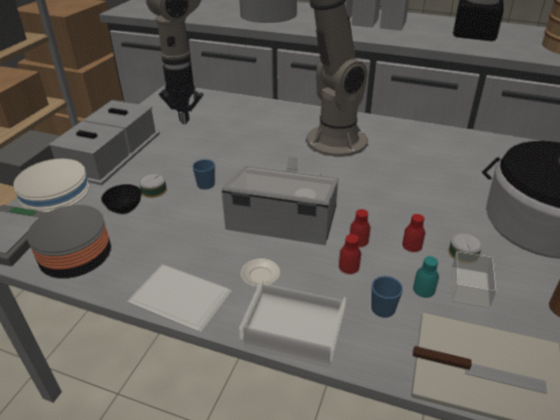

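```bash
python3 -c "
from workcell import bot
print(bot.job_done())"
```

```text
the job is handed in; nothing more can be done
None
```

I stood both amber bottles in the back row of the sauce box, then set the white jar in the front row. The lid is shut and, as far as I can tell, held by the catch. I handed the job in at about 54 s; it reported no verdict.

- **Placing:** each item was lowered to the floor, or within about 1 mm of it, then released. The contact force was about 9 N net for the first bottle and 8 N for the second. For the jar I got no force reading at touchdown before I opened the fingers.
- **Contents:** the last pictures show the bottles upright in the back row and the jar upright in the front row.
- **Other things on the counter:** in the last full picture the bystanders and the red and turquoise look-alikes appear where they were at the start.
- **Lid:** I pulled it forward from behind until it sank shut by itself, then pressed it down with up to 19.5 N. That is somewhat more than the suggested 10 to 15 N.
- **Catch:**
  - After the press, the force dropped to zero at 104.8 mm. At about that height on the way down it had been about 7 N, so the lid is staying down.
  - In the top view the catch appears to be over the bar, and the bar measured 82 to 86 mm up against 85 mm when shut.
- **Uncertain readings:** one force reading while easing off (9 N at 103.7 mm) was ambiguous on its own. In the last look, the networks no longer reported the bottles or jar through the lid, so that check rests on the pictures alone.

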